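Spacer and circlip on a potter's wheel spindle

ROBOT

A 6-joint arm with a two-finger parallel gripper is mounted at the origin on the work surface. World frame = base frame: x ahead of the robot, y to its left, z up, the work surface at z = 0. Lengths are in m, angles in rad, forces in N, time in s.
With the tool pointing down it reaches from about 0.3 to 0.85 m from the base axis. Payload 4.2 kg.
Tool frame: the origin (TCP) lies at the very end of the fingers, on their centre line; the grasp point (between the pads) lies 19 mm behind it; z points along the fingers, y is the direction in which the jaws open and shut (so a half turn about z gives the same grasp; the last joint's range is limited). The gripper opens to 91 mm and grips with 3 to 60 N. Pads are 32 mm wide; open, the fingers measure 118 mm over their backs; the gripper's body (76 mm by 178 mm) begins 60 mm behind the grasp point.
Start: joints at [-1.199, 0.32, 1.565, -0, 1.257, -0.02], TCP at [0.22, -0.531, 0.214] pointing down, gripper open.
Joint ranges: [-3.11, 3.11], [-0.84, 2.01], [0.21, 2.61], [-1.34, 4.49], [0.05, 2.63], [-2.56, 2.56]. Speed limits (rad/s): [2.57, 2.57, 3.14, 3.14, 3.14, 3.14].

INTERFACE

Orientations are given as a 3x3 rotation matrix whose columns are the frame's x, y, z axes.
In Python, from plant import r gives the robot as it stands.
- The arm moves only by the tool send_rows, never from a script. Its argument "moves" is a list of rows, each an object of numbers: "jaw": the gripper's target within -1 to 1 (fully open at 1, half-way at 0, shut at -1); "tx", "ty", "tz": the shift along the tool's x, y, z in mm; "rx", "ry", "rz": the turn, a rotation vector about the tool's x, y, z in rad. A call has 1 to 20 rows; each row is the pose to reach, as a shift and turn from the pose measured when the call began, along the tool's axes at that moment; what a row does not reach only later rows make up. A row lasts 1/8 s, in which the tool goes at most 62.5 mm and 10.7 degrees, less where a joint would pass 70% of its speed; a pose out of reach is approached as far as the arm can. A call with a gripper value outside its range is refused whole. The fingers move at their own pace and stop on an object; "force" is the grip in N (left out, the last holds). Time passes only in rows, so rows that repeat a pose let the fingers close. It gives the time, the measured TCP pose, the force and the opening at its end, in the units of the state.
- r.sense(): the state, without advancing time (a new reading comes with each control period).
- r.snapshot(name): name is "scene" or "top" or "wrist"; returns a dict with "image" (400x640x3 uint8, red, green, blue), "fx", "fy", "cx", "cy" (pixels), "T" (4x4, takes a point from camera to world coordinates). Camera axes: x right, y down, z forward; pixel columns grow to the right and rows downward; lengths in m; the calibration is good to about 2 mm. A picture is of the moment at which its call begins. There is no depth.
- r.sign_off(): hands the job in, once; it reports no verdict.
Trained networks look in the newest picture that a camera, given by its name, has taken for a name from the list of things; names that differ only in an ending like _2 or _b are one class to them, and where a whole thing is asked for, a point or a joint stands for the part that bears it (a point fixed in the world has none). Each returns a list of dicts, best first, with "score" (0 to 1); they miss things now and then, are a little off and sometimes report something else, mostly with a low value. They report only what shows in the picture. A call takes as long as a camera call.
- r.find_in(camera, query): "uv" ([column, row] in pixels, amid what is visible of it).
- r.place_of(camera, query): "uv" ([column, row] in pixels: a listed point, or the origin of a listed thing).
The state is a dict: "clock": time; "qpos": joint angles; "qd": joint speeds; "effort": joint torques, N m; "tcp_pos": TCP position; "ee_rot": TCP orientation; "force": force on the tool from outside, world axes, zero at the start; "torque": the same for the moment, N m; "opening": finger opening in m.
Only numpy, scipy, OpenCV 4.12 (cv2) and the standard library are available. Lean on these libraries where they do the work, as an engineer would, in place of code of your own. Each camera call takes 0.05 s, during which the arm holds its last target. There are 200 camera calls.

TASK

A potter's wheel is being put back together: slip onto its upright spindle the one of the three spacer bushes whose length takes it from the bearing up to just below the groove, push it fully down onto the bearing and let go of it. Then take the circlip pliers by both handles and squeeze them to their stop, so that they spread the circlip that is already set on their tips, carry it over and lower it level over the end of the spindle to the groove. Finish there, still holding: keep the pliers squeezed and the circlip spread wide around the spindle at the groove's height, not pressed on the bush, and leave the other two bushes and the pottery things where they are.

Things in the scene. Friction and masses are not known exactly. Their poses are not given: they have to be found in the camera images.
- spindle: The wheel's bearing unit, fixed: a 180 mm square deck plate on two timber bearers, on it a square flanged bearing (112 mm square, its round boss 86 mm across, 80 mm above the bench) and, upright in its middle, the 40 mm steel spindle. Origin: on the bench under the spindle's axis; z is the axis.
- seat (a point): On the spindle's axis at the top face of the bearing's inner ring (54 mm across), 90 mm above the bench: a bush stands on this face. The steel around it (boss) is 10 mm lower.
- groove (a point): On the spindle's axis at mid-height of the circlip groove (5 mm wide, 2 mm deep), 34 mm above the seat, 124 mm above the bench.
- spindle_end (a point): On the spindle's axis at its top end, 142 mm above the bench, 18 mm above the groove. The last 4 mm are chamfered to 34 mm diameter.
- bush_short: Spacer bush, upright tube, 50 mm outside, 43 mm bore, 22 mm long. Origin: centre of its lower end.
- bush_mid: Spacer bush, upright tube, 50 mm outside, 43 mm bore, 30 mm long: on the seat its top is 4 mm below the middle of the groove. Origin: centre of its lower end.
- bush_long: Spacer bush, upright tube, 50 mm outside, 43 mm bore, 38 mm long: it would cover the groove. Origin: centre of its lower end.
- pliers: External circlip pliers, noses bent down by a right angle, lying flat across two fixed wooden slats (20 mm high, 200 mm long; one from 21 mm behind to 9 mm ahead of the pivot, one 97 to 127 mm behind it). Origin: at the pivot, underside of the flat steel; x from handles to nose, z up. 0.2 to 0.23 kg, centre of mass about 10 mm behind the pivot; 9 mm thick, 11.5 mm at the pivot.
- plier_grip (a point): Midway between the pliers' two black handle grips, 70 mm behind the pivot, 5.5 mm above pliers, between the slats: where to take them across. The grips (34 to 125 mm behind the pivot, 9 mm wide, 11 mm high) measure 61 mm here over their outsides at rest and 36 mm, parallel, at the stop. Squeezing them parts the tips; a grip of 20 N or more brings pliers and circlip to the stop.
- plier_nose (a point): Midway between the two nose ends when squeezed, 50 mm ahead of the pivot and 17.4 mm below pliers: level of the shoulders (7 x 10 mm) that sit on the clip's lugs; a 2.5 mm long pin goes on down into each lug. The noses then stand 15 mm either side of this point, 6 mm at rest.
- lever_l (a joint): Squeeze of the pliers: angle of one handle lever (the other mirrors it), 0 at rest, 0.18 rad at the stop (up to 0.2 under a hard grip).
- clip: External circlip of dark spring steel, flat, 2.5 mm thick, its two lugs on the pliers' pins. Loose: carried only while the pliers spread it. Origin: centre of its bore, underside; x from the lugs to the closed back, like the pliers' x. It starts flat on the bench, 75 mm ahead of the pivot, and stays about there when spread: bore then 45 mm, 58 mm outside. It resists with about 8 N at the lugs.
- clip_center (a point): The same centre at mid-thickness, 1.25 mm above clip. Carried on level-held pliers, the clip's closed back may hang low by about 0.07 rad, this point by 1 to 2 mm.
- clip_arm_l (a joint): Opening of the clip's left arm: 0 relaxed, about 0.2 rad when the pliers are at their stop.
- clip_arm_r (a joint): Opening of the clip's right arm: 0 relaxed, about 0.2 rad when the pliers are at their stop.
- bowl: White bowl, 90 mm across, 45 mm high. To be left alone.
- rib: Dark wooden throwing rib, a rounded slip about 68 mm across, 6 mm thick. To be left alone.
- brush: Glaze brush, 170 mm long. To be left alone.
- jar: Amber glass jar with a white cap, 64 mm across, 75 mm high. To be left alone.
- beaker: Terracotta beaker, 70 mm across, 85 mm high. To be left alone.

How it is judged:
By the outcome, as a careful person would: the job done as asked, in the order asked, and still so for the second after the job is handed in, while the arm keeps its last pose, push and grip.
It also fails if it takes over 61 s, if anything falls off the work surface, if the arm or the gripper's body presses on something with over 40 N, if the wrist force passes 120 N, or if a joint passes its speed limit or range.

## Working session

There is one attempt and no reset: what is moved stays moved. The work goes in short steps, Python scripts to look and compute and a tool call to move; the robot and the scene stay as the last step left them, time stands still between calls to the robot, and variables do not carry over. Pictures are saved under pics/ and viewed, about 8 in all and at most 12, crops included, and the job is handed in when it is done.

Besides the shell and the picture viewer there is one more tool, called by a JSON object that holds its "fn" and its "kwargs", one argument or row to a line. send_rows: Moves the arm, as the interface text tells. Its arguments: {"type":"object","properties":{"moves":{"type":"array","items":{"type":"object","properties":{"jaw":{"type":"number"},"tx":{"type":"number"},"ty":{"type":"number"},"tz":{"type":"number"},"rx":{"type":"number"},"ry":{"type":"number"},"rz":{"type":"number"}}}},"force":{"type":"number"}},"required":["moves"]}

```bash
ls; mkdir -p pics
cat > h.py <<'E'
import numpy as np, cv2
from plant import r
def ray(s,uv):
    T=np.array(s["T"]); d=T[:3,:3]@np.array([(uv[0]-s["cx"])/s["fx"],(uv[1]-s["cy"])/s["fy"],1.]); return T[:3,3],d
def atz(s,uv,z):
    o,d=ray(s,uv); return o+d*(z-o[2])/d[2]
def proj(s,p):
    T=np.array(s["T"]); c=T[:3,:3].T@(np.array(p)-T[:3,3]); return np.array([s["fx"]*c[0]/c[2]+s["cx"],s["fy"]*c[1]/c[2]+s["cy"]])
def save(s,n,box=None,k=1):
    im=np.array(s["image"])[:,:,::-1]
    if box: im=im[box[1]:box[3],box[0]:box[2]]
    cv2.imwrite("pics/"+n,cv2.resize(im,None,fx=k,fy=k,interpolation=cv2.INTER_CUBIC))
E
python3 - <<'E'
from h import *
st=r.sense(); print(st)
S={}
for c in("scene","top"):
    S[c]=s=r.snapshot(c); save(s,c+"0.png"); print(c,s["fx"],np.round(s["T"],3).tolist())
for q,z in dict(spindle_end=.142,seat=.09,groove=.124,spindle=0,bush_short=0,bush_mid=0,bush_long=0,pliers=.02,plier_grip=.0255,plier_nose=.0026,clip=0,clip_center=.001).items():
    for c in S:
        for d in r.place_of(c,q)[:3]: print(q,c,round(d["score"],2),np.round(d["uv"],1),np.round(atz(S[c],d["uv"],z),4)[:2])
E
```

```text
pics
{'clock': 0.0, 'qpos': array([-1.19901568e+00,  3.20278572e-01,  1.56571331e+00, -1.15933827e-05,
        1.25741574e+00, -1.99992514e-02]), 'qd': array([ 1.72617311e-04,  3.76860855e-04,  1.40064593e-03, -1.96478970e-03,
       -3.94943674e-04, -8.70745985e-05]), 'effort': array([ 8.92149146e-04, -4.12455654e+01, -2.31969452e+01,  7.25299213e-02,
        4.55789943e-02, -1.59571737e-04]), 'tcp_pos': array([ 0.21935881, -0.53093756,  0.21311465]), 'ee_rot': array([[ 9.24229538e-01,  3.81836762e-01, -6.69606951e-04],
       [ 3.81837348e-01, -9.24227999e-01,  1.68696431e-03],
       [ 2.52754965e-05, -1.81482319e-03, -9.99998353e-01]]), 'force': array([0.6340962 , 0.13687981, 0.00436592]), 'torque': array([-0.04433026, -0.00071288,  0.01285882]), 'opening': 0.0909324246880364}
scene 364.12493763035013 [[0.74, 0.539, -0.402, 0.876], [0.672, -0.598, 0.436, -0.418], [-0.006, -0.593, -0.805, 0.777], [0.0, 0.0, 0.0, 1.0]]
top 507.8047887493401 [[0.022, -0.991, 0.134, 0.342], [-1.0, -0.023, -0.006, -0.013], [0.009, -0.133, -0.991, 1.609], [0.0, 0.0, 0.0, 1.0]]
spindle_end top 0.8 [309.
[... 613 characters left out ...]
h_mid top 0.54 [226.9 184.1] [0.5822 0.2774]
bush_long scene 0.69 [365.8 142.4] [0.4276 0.2881]
bush_long top 0.44 [222.3 231.2] [0.4315 0.285 ]
pliers scene 0.62 [252.2 296.3] [ 0.5514 -0.2809]
pliers top 0.58 [401.2 198.1] [ 0.5473 -0.2776]
plier_grip scene 0.66 [232.5 268.9] [ 0.4705 -0.2679]
plier_grip top 0.76 [399.5 220.4] [ 0.4761 -0.2714]
plier_nose scene 0.65 [263.1 315.1] [ 0.594  -0.2907]
plier_nose top 0.83 [400.  186.1] [ 0.5882 -0.2766]
clip scene 0.62 [270.1 324.8] [ 0.6199 -0.2947]
clip top 0.45 [405.9 176.3] [ 0.6209 -0.296 ]
clip top 0.27 [308.5 162.3] [0.6593 0.0183]
clip_center scene 0.64 [270.8 324.4] [ 0.6207 -0.2933]
clip_center top 0.64 [404.4 175.7] [ 0.6225 -0.291 ]
```

View pics/scene0.png

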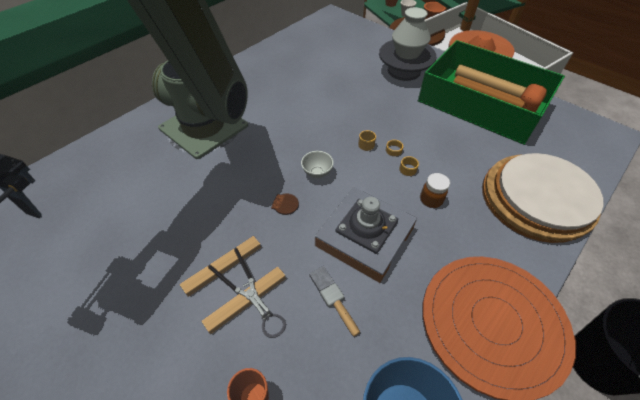

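View pics/top0.png

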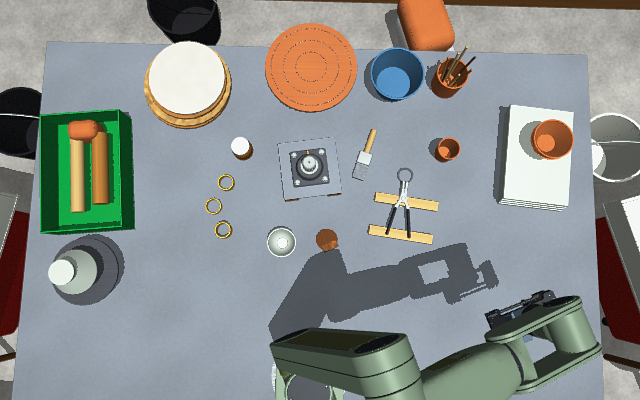

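{"fn": "send_rows", "kwargs": {
  "moves": [
    {"tz": -60, "tx": 40, "ty": -40, "rz": -0.18, "jaw": 1},
    {"tx": 650, "ty": -610, "tz": -60, "rz": -2.38},
    {"tx": 650, "ty": -610, "tz": -60, "rz": -2.38},
    {"tx": 650, "ty": -610, "tz": -60, "rz": -2.38},
    {"tx": 650, "ty": -610, "tz": -60, "rz": -2.38},
    {"tx": 650, "ty": -610, "tz": -60, "rz": -2.38},
    {"tx": 650, "ty": -610, "tz": -60, "rz": -2.38},
    {"tx": 650, "ty": -610, "tz": -60, "rz": -2.38},
    {"tx": 650, "ty": -610, "tz": -60, "rz": -2.38},
    {"tx": 650, "ty": -610, "tz": -60, "rz": -2.38},
    {"tx": 650, "ty": -610, "tz": -60, "rz": -2.38},
    {"tx": 650, "ty": -610, "tz": -60, "rz": -2.38},
    {"tx": 650, "ty": -610, "tz": -60, "rz": -2.38},
    {"tx": 650, "ty": -610, "tz": -60, "rz": -2.38},
    {"tx": 650, "ty": -610, "tz": -60, "rz": -2.38},
    {"tx": 650, "ty": -610, "tz": -60, "rz": -2.38},
    {"tx": 650, "ty": -610, "tz": -60, "rz": -2.38},
    {"tx": 650, "ty": -610, "tz": -60, "rz": -2.38},
    {"tx": 650, "ty": -610, "tz": -60, "rz": -2.38}
  ]
}}

```text
invalid input
```

Run:
```python
from h import *
st=r.sense(); print(st["tcp_pos"],st["ee_rot"].round(3).tolist(),st["qpos"].round(2))
s=r.snapshot("wrist"); save(s,"w1.png"); print(s["fx"],np.round(s["T"],3).tolist())
for q in("bush_short","bush_mid","bush_long"):
    for d in r.place_of("wrist",q)[:3]: print(q,round(d["score"],2),np.round(d["uv"],1),np.round(atz(s,d["uv"],0),4)[:2])
```

```text
[ 0.21955514 -0.53143041  0.21396374] [[0.924, 0.382, 0.0], [0.382, -0.924, -0.0], [-0.0, 0.0, -1.0]] [-1.2   0.32  1.56 -0.    1.26 -0.02]
356.4990724036894 [[0.382, -0.893, -0.237, 0.285], [-0.924, -0.369, -0.098, -0.502], [0.0, 0.257, -0.966, 0.384], [0.0, 0.0, 0.0, 1.0]]
```

View pics/w1.png

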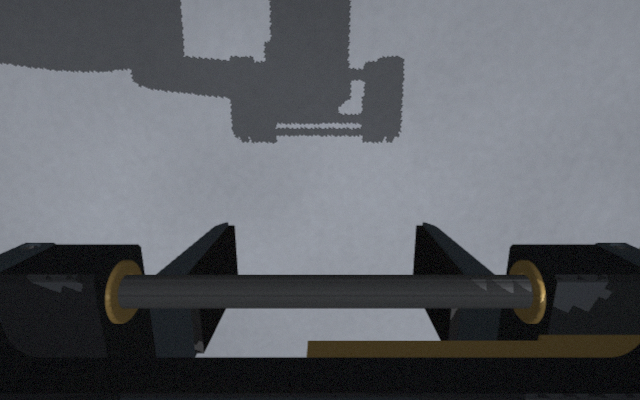

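{"fn": "send_rows", "kwargs": {
  "moves": [
    {"tx": 40, "ty": -40, "tz": -60, "rx": 0, "ry": 0, "rz": -0.18, "jaw": 1}
  ]
}}

```text
clock: 1.62
tcp_pos: [0.2349, -0.4914, 0.2562]
ee_rot: [[0.84, 0.543, -0.004], [0.543, -0.84, 0.007], [0.001, -0.008, -1.0]]
force: [0.6, -0.3, 1.1]
opening: 0.0913
```

{"fn": "send_rows", "kwargs": {
  "moves": [
    {"tx": 692, "ty": -471, "tz": -20, "rx": 0, "ry": 0, "rz": -2.2, "jaw": 1},
    {"tx": 692, "ty": -471, "tz": -20, "rx": 0, "ry": 0, "rz": -2.2, "jaw": 1},
    {"tx": 692, "ty": -471, "tz": -20, "rx": 0, "ry": 0, "rz": -2.2, "jaw": 1},
    {"tx": 692, "ty": -471, "tz": -20, "rx": 0, "ry": 0, "rz": -2.2, "jaw": 1},
    {"tx": 692, "ty": -471, "tz": -20, "rx": 0, "ry": 0, "rz": -2.2, "jaw": 1},
    {"tx": 692, "ty": -471, "tz": -20, "rx": 0, "ry": 0, "rz": -2.2, "jaw": 1},
    {"tx": 692, "ty": -471, "tz": -20, "rx": 0, "ry": 0, "rz": -2.2, "jaw": 1},
    {"tx": 692, "ty": -471, "tz": -20, "rx": 0, "ry": 0, "rz": -2.2, "jaw": 1},
    {"tx": 692, "ty": -471, "tz": -20, "rx": 0, "ry": 0, "rz": -2.2, "jaw": 1},
    {"tx": 692, "ty": -471, "tz": -20, "rx": 0, "ry": 0, "rz": -2.2, "jaw": 1},
    {"tx": 692, "ty": -471, "tz": -20, "rx": 0, "ry": 0, "rz": -2.2, "jaw": 1},
    {"tx": 692, "ty": -471, "tz": -20, "rx": 0, "ry": 0, "rz": -2.2, "jaw": 1},
    {"tx": 692, "ty": -471, "tz": -20, "rx": 0, "ry": 0, "rz": -2.2, "jaw": 1},
    {"tx": 692, "ty": -471, "tz": -20, "rx": 0, "ry": 0, "rz": -2.2, "jaw": 1},
    {"tx": 692, "ty": -471, "tz": -20, "rx": 0, "ry": 0, "rz": -2.2, "jaw": 1},
    {"tx": 692, "ty": -471, "tz": -20, "rx": 0, "ry": 0, "rz": -2.2, "jaw": 1}
  ]
}}

```text
clock: 3.62
tcp_pos: [0.5599, 0.2789, 0.2803]
ee_rot: [[-0.933, 0.36, -0.004], [0.36, 0.933, 0.006], [0.006, 0.004, -1.0]]
force: [-0.0, -0.6, -0.4]
opening: 0.0911
```

Run:
```python
from h import *
s=r.snapshot("wrist"); save(s,"w2.png"); 
st=r.sense(); print(st["clock"],st["tcp_pos"],st["ee_rot"].round(3).tolist(),st["qpos"].round(2))
for q in("bush_short","bush_mid","bush_long"):
    for d in r.place_of("wrist",q)[:3]: print(q,round(d["score"],2),np.round(d["uv"],1),np.round(atz(s,d["uv"],0),4)[:2])
```

```text
3.675 [0.55996548 0.27860823 0.28057255] [[-0.933, 0.36, -0.004], [0.36, 0.933, 0.006], [0.006, 0.005, -1.0]] [ 0.44  0.37  1.32  0.01  1.45 -0.76]
bush_short 0.68 [335.5 122. ] [0.509  0.3149]
bush_mid 0.68 [335.8 188.6] [0.5876 0.2856]
bush_long 0.87 [289.9  70.7] [0.4337 0.2852]
```

View pics/w2.png

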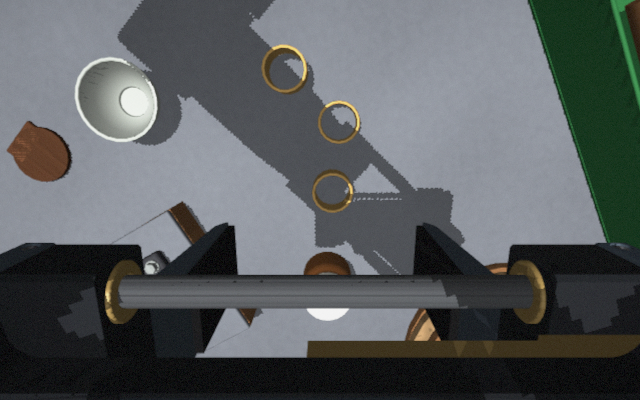

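Run:
```python
from h import *
s=r.snapshot("scene"); t=cv2.cvtColor(cv2.imread("pics/w2.png"),1) if 0 else cv2.imread("pics/w2.png")
im=np.array(s["image"])[:,:,::-1]
def cr(a,u,v,h,k): return cv2.resize(a[v-h:v+h,u-h:u+h],(260,260),interpolation=cv2.INTER_CUBIC)
row1=np.hstack([cr(t,*p,32,0) for p in((285,68),(340,122),(333,191))])
row2=np.hstack([cr(im,*p,14,0) for p in((367,138),(395,147),(410,166))])
cv2.imwrite("pics/c.png",np.vstack([row1,row2]))
```

```text
(no output)
```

View pics/c.png

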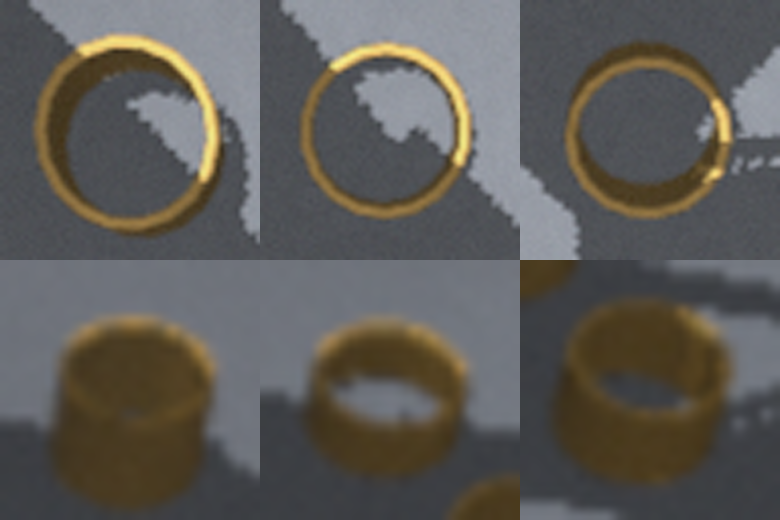

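Run:
```python
from h import *
s=r.snapshot("wrist"); st=r.sense(); p=atz(s,(332.75,192.7),.03); print(p, (st["ee_rot"].T@(p-st["tcp_pos"])*1000).round(1))
```

```text
[0.5852987  0.28177469 0.03      ] [-23.7  10.3 250.8]
```

{"fn": "send_rows", "kwargs": {
  "moves": [
    {"tx": -23.7, "ty": 10.3, "tz": 180, "rx": 0, "ry": 0, "rz": 0, "jaw": 1},
    {"tx": -23.7, "ty": 10.3, "tz": 180, "rx": 0, "ry": 0, "rz": 0, "jaw": 1},
    {"tx": -23.7, "ty": 10.3, "tz": 180, "rx": 0, "ry": 0, "rz": 0, "jaw": 1},
    {"tx": -23.7, "ty": 10.3, "tz": 180, "rx": 0, "ry": 0, "rz": 0, "jaw": 1},
    {"tx": -23.7, "ty": 10.3, "tz": 180, "rx": 0, "ry": 0, "rz": 0, "jaw": 1}
  ]
}}

```text
clock: 4.55
tcp_pos: [0.5867, 0.2817, 0.1032]
ee_rot: [[-0.933, 0.36, 0.0], [0.36, 0.933, 0.009], [0.003, 0.008, -1.0]]
force: [0.1, 0.5, 0.4]
opening: 0.0911
```

Run:
```python
from h import *
s=r.snapshot("wrist"); st=r.sense(); save(s,"w3.png"); print(st["tcp_pos"],st["ee_rot"].round(3).tolist())
d=r.place_of("wrist","bush_mid")[:2]
for e in d:
  p=atz(s,e["uv"],0); print(e, p, (st["ee_rot"].T@(p-st["tcp_pos"])*1000).round(1))
im=np.array(s["image"]).astype(int); m=((im[:,:,0]-im[:,:,2])>25).astype(np.uint8); m[270:]=0
n,l,stt,c=cv2.connectedComponentsWithStats(m); print([a.tolist() for a in stt if a[4]>300])
```

```text
[0.58708576 0.28200228 0.10397929] [[-0.933, 0.36, 0.002], [0.36, 0.933, 0.009], [0.002, 0.009, -1.0]]
[[0, 0, 640, 400, 249702], [189, 0, 89, 46, 1788], [295, 53, 73, 78, 1601], [286, 174, 70, 73, 2096], [46, 227, 46, 17, 429]]
```

View pics/w3.png

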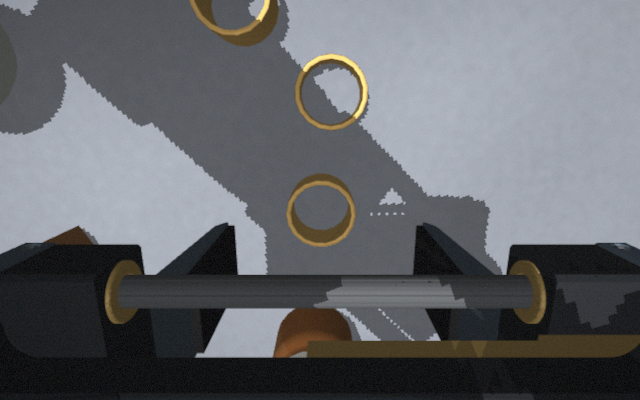

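Run:
```python
from h import *
s=r.snapshot("wrist"); st=r.sense()
im=np.array(s["image"]).astype(int); m=((im[:,:,0]-im[:,:,2])>25).astype(np.uint8); m[262:]=0; m[:160]=0;m[:,:270]=0;m[:,400:]=0
ys,xs=np.nonzero(m); 
# lower half outline of the rim = bottom-most pixel per column
pts=np.array([(x,ys[xs==x].max()) for x in np.unique(xs)],float)
P=np.array([atz(s,q,.03)[:2] for q in pts])
from scipy.optimize import least_squares
o=least_squares(lambda c:np.hypot(*(P-c).T)-.025,P.mean(0),loss="soft_l1",f_scale=.001); print(o.x,np.abs(o.fun).mean())
p=np.array([*o.x,0]);print((st["ee_rot"].T@(p-st["tcp_pos"])*1000).round(1))
```

```text
[0.58364738 0.28147088] 0.00019781797793524115
[  2.7  -2.7 104. ]
```

{"fn": "send_rows", "kwargs": {
  "moves": [
    {"tx": 2.7, "ty": -2.7, "tz": 50, "rx": 0.008, "ry": 0, "rz": 0, "jaw": 1},
    {"tx": 2.7, "ty": -2.7, "tz": 80, "rx": 0.008, "ry": 0, "rz": 0, "jaw": 1},
    {"tx": 2.7, "ty": -2.7, "tz": 97, "rx": 0.008, "ry": 0, "rz": 0, "jaw": 1},
    {"tx": 2.7, "ty": -2.7, "tz": 97, "rx": 0.008, "ry": 0, "rz": 0, "jaw": 1},
    {"tx": 2.7, "ty": -2.7, "tz": 97, "rx": 0.008, "ry": 0, "rz": 0, "jaw": -1},
    {"tx": 2.7, "ty": -2.7, "tz": 97, "rx": 0.008, "ry": 0, "rz": 0, "jaw": -1},
    {"tx": 2.7, "ty": -2.7, "tz": 97, "rx": 0.008, "ry": 0, "rz": 0, "jaw": -1},
    {"tx": 2.7, "ty": -2.7, "tz": 97, "rx": 0.008, "ry": 0, "rz": 0, "jaw": -1},
    {"tx": 2.7, "ty": -2.7, "tz": 97, "rx": 0.008, "ry": 0, "rz": 0, "jaw": -1},
    {"tx": 2.7, "ty": -2.7, "tz": 97, "rx": 0.008, "ry": 0, "rz": 0, "jaw": -1}
  ],
  "force": 20
}}

```text
clock: 5.95
tcp_pos: [0.5836, 0.2813, 0.0072]
ee_rot: [[-0.933, 0.36, -0.001], [0.36, 0.933, 0.002], [0.001, 0.001, -1.0]]
force: [-0.7, 0.1, 2.5]
opening: 0.0493
```

{"fn": "send_rows", "kwargs": {
  "moves": [
    {"tx": 0, "ty": 0, "tz": -50, "rx": 0, "ry": 0, "rz": 0, "jaw": -1},
    {"tx": 0, "ty": 0, "tz": -110, "rx": 0, "ry": 0, "rz": 0, "jaw": -1},
    {"tx": 0, "ty": 0, "tz": -170, "rx": 0, "ry": 0, "rz": 0, "jaw": -1},
    {"tx": -35, "ty": -40, "tz": -203, "rx": 0, "ry": 0, "rz": 0, "jaw": -1},
    {"tx": -70, "ty": -80, "tz": -203, "rx": 0, "ry": 0, "rz": 0, "jaw": -1},
    {"tx": -105, "ty": -125, "tz": -203, "rx": 0, "ry": 0, "rz": 0, "jaw": -1},
    {"tx": -140, "ty": -165, "tz": -203, "rx": 0, "ry": 0, "rz": 0, "jaw": -1},
    {"tx": -175, "ty": -210, "tz": -203, "rx": 0, "ry": 0, "rz": 0, "jaw": -1},
    {"tx": -205, "ty": -246, "tz": -203, "rx": 0, "ry": 0, "rz": 0, "jaw": -1},
    {"tx": -205, "ty": -246, "tz": -203, "rx": 0, "ry": 0, "rz": 0, "jaw": -1},
    {"tx": -205, "ty": -246, "tz": -203, "rx": 0, "ry": 0, "rz": 0, "jaw": -1}
  ]
}}

```text
clock: 7.32
tcp_pos: [0.686, -0.022, 0.2089]
ee_rot: [[-0.933, 0.361, -0.002], [0.361, 0.933, 0.003], [0.003, 0.002, -1.0]]
force: [-0.1, 0.1, -1.2]
opening: 0.0493
```

Run:
```python
from h import *
s=r.snapshot("wrist"); st=r.sense(); save(s,"w4.png"); print(st["clock"],st["tcp_pos"],st["ee_rot"].round(3).tolist(),st["opening"])
for q,z in(("spindle_end",.142),("seat",.09),("groove",.124)):
  for e in r.place_of("wrist",q)[:2]: print(q,e, atz(s,e["uv"],z))
```

```text
7.375 [ 0.68601589 -0.0214064   0.20918929] [[-0.933, 0.36, -0.002], [0.36, 0.933, 0.003], [0.003, 0.002, -1.0]] 0.04899755751209752
groove {'uv': [346.1, 123.3], 'score': 0.59} [0.63163782 0.01624341 0.124     ]
groove {'uv': [31.7, 145.1], 'score': 0.36} [ 0.56539666 -0.19681636  0.124     ]
```

View pics/w4.png

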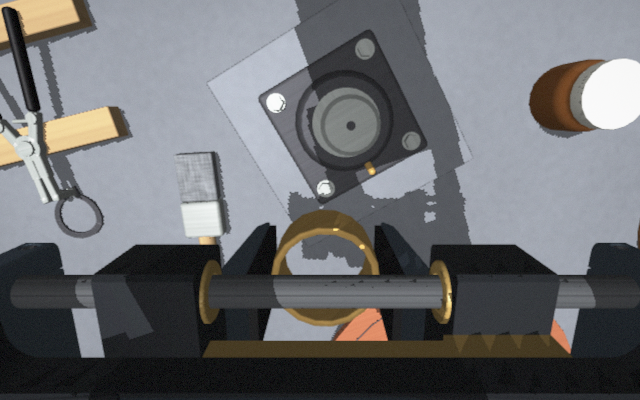

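Run:
```python
from h import *
s=r.snapshot("wrist"); st=r.sense(); R=st["ee_rot"];t=st["tcp_pos"]
p=atz(s,(351,126),.142); print(p,(R.T@(p-t)*1000).round(1))
c=t+R@[0,0,-.0228]; print("rim centre pred",proj(s,c),"left/right",proj(s,c+R@[0,-.025,0]),proj(s,c+R@[0,.025,0]),"front/back",proj(s,c+R@[.025,0,0]),proj(s,c-R@[.025,0,0]))
# rotate crop
im=cv2.imread("pics/w4.png"); a=cv2.resize(im[195:345,250:400],(450,450),interpolation=2); b=cv2.resize(im[65:190,285:410],(450,450),interpolation=2)
cv2.imwrite("pics/c4.png",np.hstack([a,b]))
```

```text
[0.6336268  0.01874671 0.142     ] [63.3 18.2 67.9]
rim centre pred [322.14875542 277.98052781] left/right [266.85950215 277.96924726] [377.44782705 277.99181035] front/back [322.02834191 225.36911657] [322.25997319 326.57411426]
```

View pics/c4.png

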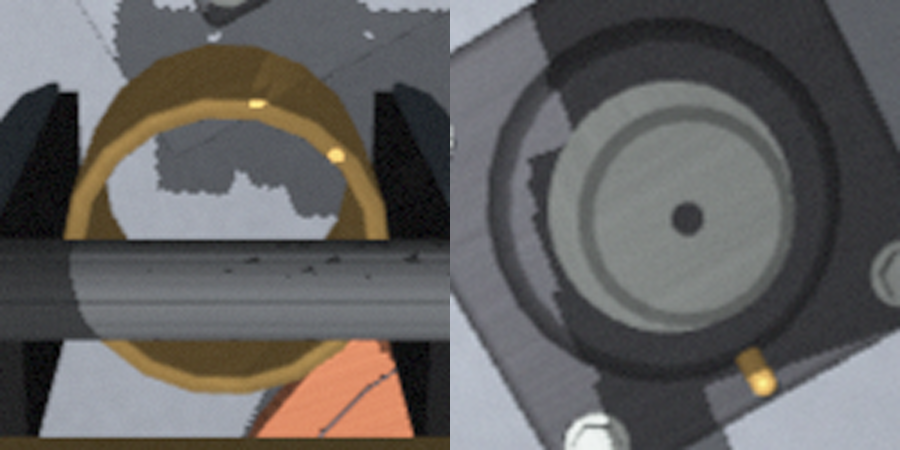

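{"fn": "send_rows", "kwargs": {
  "moves": [
    {"tx": 30, "ty": 8, "tz": 10, "rx": 0, "ry": 0, "rz": 0, "jaw": -1},
    {"tx": 55, "ty": 14, "tz": 25, "rx": 0, "ry": 0, "rz": 0, "jaw": -1},
    {"tx": 63.6, "ty": 16.5, "tz": 40, "rx": 0.002, "ry": 0.002, "rz": 0, "jaw": -1},
    {"tx": 63.6, "ty": 16.5, "tz": 50, "rx": 0.002, "ry": 0.002, "rz": 0, "jaw": -1},
    {"tx": 63.6, "ty": 16.5, "tz": 56, "rx": 0.002, "ry": 0.002, "rz": 0, "jaw": -1},
    {"tx": 63.6, "ty": 16.5, "tz": 59, "rx": 0.002, "ry": 0.002, "rz": 0, "jaw": -1},
    {"tx": 63.6, "ty": 16.5, "tz": 62, "rx": 0.002, "ry": 0.002, "rz": 0, "jaw": -1},
    {"tx": 63.6, "ty": 16.5, "tz": 64, "rx": 0.002, "ry": 0.002, "rz": 0, "jaw": -1}
  ]
}}

```text
clock: 8.57
tcp_pos: [0.633, 0.017, 0.1459]
ee_rot: [[-0.933, 0.359, -0.003], [0.359, 0.933, 0.001], [0.003, -0.0, -1.0]]
force: [-0.9, 1.0, -1.2]
opening: 0.0494
```

{"fn": "send_rows", "kwargs": {
  "moves": [
    {"tx": 0, "ty": 0, "tz": 2, "rx": 0, "ry": 0, "rz": 0, "jaw": -1},
    {"tx": 0, "ty": 0, "tz": 4, "rx": 0, "ry": 0, "rz": 0, "jaw": -1},
    {"tx": 0, "ty": 0, "tz": 6, "rx": 0, "ry": 0, "rz": 0, "jaw": -1}
  ]
}}

```text
clock: 8.95
tcp_pos: [0.633, 0.017, 0.1398]
ee_rot: [[-0.933, 0.359, -0.003], [0.359, 0.933, 0.001], [0.003, -0.0, -1.0]]
force: [-0.2, -0.1, -1.2]
opening: 0.0492
```

{"fn": "send_rows", "kwargs": {
  "moves": [
    {"tx": 0, "ty": 0, "tz": 6, "rx": 0, "ry": 0, "rz": 0, "jaw": -1},
    {"tx": 0, "ty": 0, "tz": 14, "rx": 0, "ry": 0, "rz": 0, "jaw": -1},
    {"tx": 0, "ty": 0, "tz": 22, "rx": 0, "ry": 0, "rz": 0, "jaw": -1},
    {"tx": 0, "ty": 0, "tz": 30, "rx": 0, "ry": 0, "rz": 0, "jaw": -1},
    {"tx": 0, "ty": 0, "tz": 36, "rx": 0, "ry": 0, "rz": 0, "jaw": -1},
    {"tx": 0, "ty": 0, "tz": 40, "rx": 0, "ry": 0, "rz": 0, "jaw": -1},
    {"tx": 0, "ty": 0, "tz": 42, "rx": 0, "ry": 0, "rz": 0, "jaw": -1},
    {"tx": 0, "ty": 0, "tz": 43.5, "rx": 0, "ry": 0, "rz": 0, "jaw": -1}
  ]
}}

```text
clock: 9.95
tcp_pos: [0.6329, 0.017, 0.0972]
ee_rot: [[-0.933, 0.359, -0.002], [0.359, 0.933, 0.001], [0.003, -0.0, -1.0]]
force: [-2.6, 0.1, 8.0]
opening: 0.0495
```

{"fn": "send_rows", "kwargs": {
  "moves": [
    {"tx": 0, "ty": 0, "tz": 1, "rx": 0, "ry": 0, "rz": 0, "jaw": -1},
    {"tx": 0, "ty": 0, "tz": 1, "rx": 0, "ry": 0, "rz": 0, "jaw": -1}
  ]
}}

```text
clock: 10.2
tcp_pos: [0.6329, 0.0171, 0.0972]
ee_rot: [[-0.933, 0.359, -0.002], [0.359, 0.933, 0.001], [0.002, 0.0, -1.0]]
force: [-2.6, -0.9, 4.9]
opening: 0.0497
```

{"fn": "send_rows", "kwargs": {
  "moves": [
    {"tx": 0, "ty": 0, "tz": 0, "rx": 0, "ry": 0, "rz": 0, "jaw": 0.6},
    {"tx": 0, "ty": 0, "tz": 0, "rx": 0, "ry": 0, "rz": 0, "jaw": 0.6},
    {"tx": 0, "ty": 0, "tz": 0, "rx": 0, "ry": 0, "rz": 0, "jaw": 0.6},
    {"tx": 0, "ty": 0, "tz": 0, "rx": 0, "ry": 0, "rz": 0, "jaw": 0.6}
  ]
}}

```text
clock: 10.7
tcp_pos: [0.633, 0.0171, 0.097]
ee_rot: [[-0.933, 0.359, -0.002], [0.359, 0.933, 0.001], [0.002, 0.0, -1.0]]
force: [0.4, -0.4, -0.2]
opening: 0.0732
```

{"fn": "send_rows", "kwargs": {
  "moves": [
    {"tx": 0, "ty": 0, "tz": -40, "rx": 0, "ry": 0, "rz": 0, "jaw": 0.8},
    {"tx": 0, "ty": 0, "tz": -100, "rx": 0, "ry": 0, "rz": 0, "jaw": 0.8},
    {"tx": 0, "ty": 0, "tz": -153, "rx": 0, "ry": 0, "rz": 0.15, "jaw": 1},
    {"tx": 5, "ty": -30, "tz": -153, "rx": 0, "ry": 0, "rz": 0.34, "jaw": 1},
    {"tx": 10, "ty": -60, "tz": -153, "rx": 0, "ry": 0, "rz": 0.52, "jaw": 1},
    {"tx": 15, "ty": -90, "tz": -153, "rx": 0, "ry": 0, "rz": 0.7, "jaw": 1},
    {"tx": 20, "ty": -120, "tz": -153, "rx": 0, "ry": 0, "rz": 0.88, "jaw": 1},
    {"tx": 25, "ty": -150, "tz": -153, "rx": 0, "ry": 0, "rz": 1.06, "jaw": 1},
    {"tx": 28, "ty": -180, "tz": -153, "rx": 0, "ry": 0, "rz": 1.24, "jaw": 1},
    {"tx": 32, "ty": -210, "tz": -153, "rx": 0, "ry": 0, "rz": 1.42, "jaw": 1},
    {"tx": 36, "ty": -240, "tz": -153, "rx": 0, "ry": 0, "rz": 1.6, "jaw": 1},
    {"tx": 40, "ty": -270, "tz": -153, "rx": 0, "ry": 0, "rz": 1.78, "jaw": 1},
    {"tx": 43, "ty": -300, "tz": -153, "rx": 0, "ry": 0, "rz": 1.96, "jaw": 1},
    {"tx": 45, "ty": -325, "tz": -153, "rx": 0, "ry": 0, "rz": 2.14, "jaw": 1},
    {"tx": 45, "ty": -325, "tz": -153, "rx": 0, "ry": 0, "rz": 2.32, "jaw": 1},
    {"tx": 45, "ty": -325, "tz": -153, "rx": 0, "ry": 0, "rz": 2.5, "jaw": 1},
    {"tx": 45, "ty": -325, "tz": -153, "rx": 0, "ry": 0, "rz": 2.68, "jaw": 1},
    {"tx": 45, "ty": -325, "tz": -153, "rx": 0, "ry": 0, "rz": 2.86, "jaw": 1},
    {"tx": 45, "ty": -325, "tz": -153, "rx": 0, "ry": 0, "rz": 2.925, "jaw": 1},
    {"tx": 45, "ty": -325, "tz": -153, "rx": 0, "ry": 0, "rz": 2.925, "jaw": 1}
  ]
}}

```text
clock: 13.2
tcp_pos: [0.4746, -0.2702, 0.25]
ee_rot: [[0.989, -0.149, -0.002], [-0.149, -0.989, 0.001], [-0.002, -0.001, -1.0]]
force: [0.3, -0.1, -0.5]
opening: 0.0911
```

Run:
```python
from h import *
s=r.snapshot("wrist"); st=r.sense(); save(s,"w5.png"); R=st["ee_rot"];t=st["tcp_pos"];print(st["clock"],t,R.round(3).tolist(),st["qpos"].round(2))
for q,z in(("pliers",.02),("plier_grip",.0255),("plier_nose",.0026),("clip",0)):
  for e in r.place_of("wrist",q)[:2]: p=atz(s,e["uv"],z); print(q,e,p.round(4),(R.T@(p-t)*1000).round(1))
```

```text
13.25 [ 0.47458575 -0.27024997  0.25002515] [[0.989, -0.149, -0.002], [-0.149, -0.989, 0.001], [-0.002, -0.001, -1.0]] [-0.54  0.25  1.57 -0.    1.32  1.18]
pliers {'uv': [320.8, 106.2], 'score': 0.65} [ 0.5487 -0.2754  0.02  ] [ 74.5  -5.9 229.9]
plier_grip {'uv': [319.4, 36.1], 'score': 0.6} [ 0.6168 -0.2845  0.0255] [143.2  -7.  224.2]
plier_nose {'uv': [324.3, 63.0], 'score': 0.64} [ 0.5934 -0.2859  0.0026] [120.3  -2.1 247.2]
clip {'uv': [320.6, 36.0], 'score': 0.74} [ 0.6213 -0.2861  0.    ] [148.   -6.  249.7]
```

View pics/w5.png

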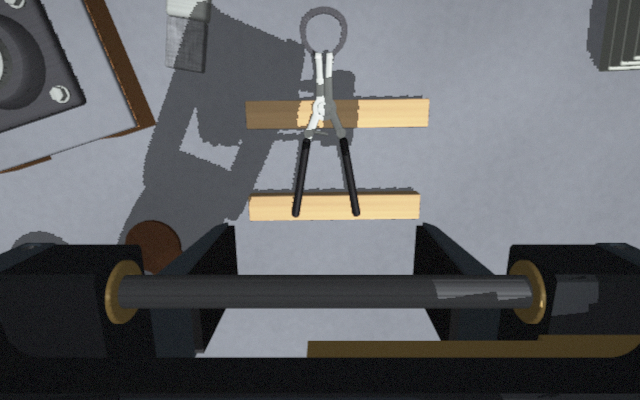

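Run:
```python
from h import *
s=r.snapshot("wrist"); st=r.sense(); R=st["ee_rot"];t=st["tcp_pos"]
for n,uv,z in(("clip",(323,31.5),.002),("pivot",(321,105),.031),("hl",(296,213),.029),("hr",(355.5,212),.029),("hl2",(306.5,141),.031),("hr2",(342,139),.031)):
  print(n,(R.T@(atz(s,uv,z)-t)*1000).round(1))
im=cv2.imread("pics/w5.png"); cv2.imwrite("pics/c5.png",cv2.resize(im[0:225,240:435],None,fx=2.6,fy=2.6,interpolation=2))
```

```text
clip [152.1  -3.5 247.7]
pivot [ 75.7  -5.5 218.9]
hl [-43.2 -34.5 221.2]
hr [-42.1  33.5 221.1]
hl2 [ 38.3 -21.3 219. ]
hr2 [ 40.4  17.  219. ]
```

View pics/c5.png

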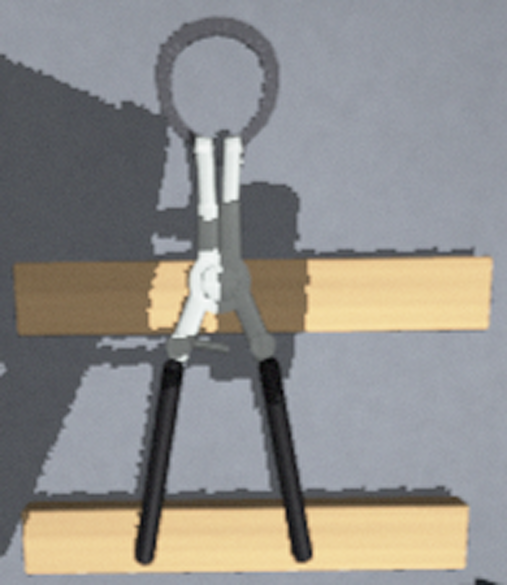

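Run:
```python
from h import *
s=r.snapshot("wrist"); st=r.sense(); R=st["ee_rot"];t=st["tcp_pos"]
for n,uv,z in(("sf far",(324,98.8),.02),("sf near",(324,126.5),.02),("sr far",(324,195),.02),("sr near",(324,219),.02),("clip",(323.3,28.5),.002),("pivot",(323.7,108.3),.031)):
  print(n,(R.T@(atz(s,uv,z)-t)*1000).round(1))
```

```text
sf far [ 82.3  -2.4 229.9]
sf near [ 53.1  -2.4 229.9]
sr far [-24.2  -2.5 230.1]
sr near [-53.2  -2.5 230.1]
clip [155.1  -3.1 247.7]
pivot [ 72.3  -2.7 218.9]
```

{"fn": "send_rows", "kwargs": {
  "moves": [
    {"tx": 3.5, "ty": -2.5, "tz": 60, "rx": 0, "ry": 0, "rz": -0.012, "jaw": 1},
    {"tx": 3.5, "ty": -2.5, "tz": 120, "rx": 0, "ry": 0, "rz": -0.012, "jaw": 1},
    {"tx": 3.5, "ty": -2.5, "tz": 170, "rx": 0, "ry": 0, "rz": -0.012, "jaw": 1},
    {"tx": 3.5, "ty": -2.5, "tz": 205, "rx": 0, "ry": 0, "rz": -0.012, "jaw": 1},
    {"tx": 3.5, "ty": -2.5, "tz": 228, "rx": 0, "ry": 0, "rz": -0.012, "jaw": 1},
    {"tx": 3.5, "ty": -2.5, "tz": 240, "rx": 0, "ry": 0, "rz": -0.012, "jaw": 1},
    {"tx": 3.5, "ty": -2.5, "tz": 243.5, "rx": -0.001, "ry": 0.002, "rz": -0.012, "jaw": 1},
    {"tx": 3.5, "ty": -2.5, "tz": 243.5, "rx": -0.001, "ry": 0.002, "rz": -0.012, "jaw": 1}
  ]
}}

```text
clock: 14.55
tcp_pos: [0.4785, -0.2684, 0.0072]
ee_rot: [[0.99, -0.138, 0.001], [-0.138, -0.99, -0.001], [0.001, 0.001, -1.0]]
force: [-0.6, -0.1, -0.1]
opening: 0.091
```

{"fn": "send_rows", "kwargs": {
  "moves": [
    {"tx": 0, "ty": 0, "tz": 0.5, "rx": 0, "ry": 0, "rz": 0, "jaw": -1},
    {"tx": 0, "ty": 0, "tz": 0.5, "rx": 0, "ry": 0, "rz": 0, "jaw": -1},
    {"tx": 0, "ty": 0, "tz": 0.5, "rx": 0, "ry": 0, "rz": 0, "jaw": -1},
    {"tx": 0, "ty": 0, "tz": 0.5, "rx": 0, "ry": 0, "rz": 0, "jaw": -1},
    {"tx": 0, "ty": 0, "tz": 0.5, "rx": 0, "ry": 0, "rz": 0, "jaw": -1},
    {"tx": 0, "ty": 0, "tz": 0.5, "rx": 0, "ry": 0, "rz": 0, "jaw": -1},
    {"tx": 0, "ty": 0, "tz": 0.5, "rx": 0, "ry": 0, "rz": 0, "jaw": -1},
    {"tx": 0, "ty": 0, "tz": 0.5, "rx": 0, "ry": 0, "rz": 0, "jaw": -1}
  ],
  "force": 30
}}

```text
clock: 15.55
tcp_pos: [0.4789, -0.269, 0.0071]
ee_rot: [[0.99, -0.138, 0.002], [-0.138, -0.99, -0.002], [0.003, 0.002, -1.0]]
force: [-0.9, -2.2, 4.8]
opening: 0.0341
```

Run:
```python
from h import *
s=r.snapshot("wrist"); st=r.sense(); save(s,"w6.png"); R=st["ee_rot"];t=st["tcp_pos"]
print(st["opening"],st["force"],st["clock"])
for q,z in(("pliers",.02),("plier_nose",.0026),("clip",0),("clip_center",.001)):
  for e in r.place_of("wrist",q)[:2]: p=atz(s,e["uv"],z); print(q,e,p.round(4),(R.T@(p-t)*1000).round(1))
```

```text
0.034243203276160115 [-1.8300522  -1.14753569  4.91656525] 15.6
pliers {'uv': [328.2, 105.0], 'score': 0.67} [ 0.5512 -0.279   0.02  ] [ 73.   -0.1 -12.7]
```

{"fn": "send_rows", "kwargs": {
  "moves": [
    {"tx": 0, "ty": 0, "tz": -4, "rx": 0, "ry": 0, "rz": 0, "jaw": -1},
    {"tx": 0, "ty": 0, "tz": -12, "rx": 0, "ry": 0, "rz": 0, "jaw": -1},
    {"tx": 0, "ty": 0, "tz": -24, "rx": 0, "ry": 0, "rz": 0, "jaw": -1},
    {"tx": 0, "ty": 0, "tz": -40, "rx": 0, "ry": 0, "rz": 0, "jaw": -1},
    {"tx": 0, "ty": 0, "tz": -56, "rx": 0, "ry": 0.006, "rz": 0, "jaw": -1},
    {"tx": 0, "ty": 0, "tz": -72, "rx": 0, "ry": 0.012, "rz": 0, "jaw": -1},
    {"tx": 0, "ty": 0, "tz": -88, "rx": 0, "ry": 0.018, "rz": 0, "jaw": -1},
    {"tx": 0, "ty": 0, "tz": -104, "rx": 0, "ry": 0.024, "rz": 0, "jaw": -1},
    {"tx": 0, "ty": 0, "tz": -120, "rx": 0, "ry": 0.03, "rz": 0, "jaw": -1},
    {"tx": 0, "ty": 0, "tz": -136, "rx": 0, "ry": 0.033, "rz": 0, "jaw": -1},
    {"tx": 0, "ty": 0, "tz": -150, "rx": 0, "ry": 0.033, "rz": 0, "jaw": -1},
    {"tx": 0, "ty": 0, "tz": -162, "rx": 0, "ry": 0.033, "rz": 0, "jaw": -1},
    {"tx": 0, "ty": 0, "tz": -170, "rx": 0, "ry": 0.033, "rz": 0, "jaw": -1},
    {"tx": 0, "ty": 0, "tz": -175, "rx": 0, "ry": 0.033, "rz": 0, "jaw": -1},
    {"tx": 0, "ty": 0, "tz": -175, "rx": 0, "ry": 0.033, "rz": 0, "jaw": -1}
  ],
  "force": 28
}}

```text
clock: 17.68
tcp_pos: [0.4785, -0.2687, 0.1822]
ee_rot: [[0.99, -0.138, 0.035], [-0.138, -0.99, -0.007], [0.036, 0.002, -0.999]]
force: [-0.8, -0.4, -2.1]
opening: 0.0344
```

Run:
```python
from h import *
s=r.snapshot("scene"); st=r.sense(); save(s,"s7.png"); R=st["ee_rot"];t=st["tcp_pos"]
print(st["opening"],st["force"],st["clock"],t,R.round(3).tolist())
c=t+R@[.145,0,.0073]; print("pred",proj(s,c))
for q in("clip_center","plier_nose","pliers"):
  for e in r.place_of("scene",q)[:2]: print(q,e)
```

```text
0.03420187844273676 [-1.02333301 -0.57848126 -2.8328791 ] 17.725 [ 0.4783448  -0.2685662   0.18189723] [[0.99, -0.138, 0.034], [-0.138, -0.99, -0.007], [0.035, 0.002, -0.999]]
pred [262.15665341 288.59410638]
clip_center {'uv': [262.5, 291.7], 'score': 0.79}
clip_center {'uv': [372.4, 205.5], 'score': 0.33}
plier_nose {'uv': [252.1, 279.7], 'score': 0.69}
plier_nose {'uv': [335.0, 302.6], 'score': 0.64}
pliers {'uv': [241.0, 259.7], 'score': 0.69}
```

{"fn": "send_rows", "kwargs": {
  "moves": [
    {"tx": -1, "ty": -10, "tz": 0, "rx": 0, "ry": 0, "rz": 0, "jaw": -1},
    {"tx": -3, "ty": -30, "tz": 0, "rx": 0, "ry": 0, "rz": 0, "jaw": -1},
    {"tx": -6, "ty": -57, "tz": 0, "rx": 0, "ry": 0, "rz": 0, "jaw": -1},
    {"tx": -9, "ty": -84, "tz": 0, "rx": 0, "ry": 0, "rz": 0, "jaw": -1},
    {"tx": -12, "ty": -112, "tz": 0, "rx": 0, "ry": 0, "rz": 0, "jaw": -1},
    {"tx": -14, "ty": -140, "tz": 0, "rx": 0, "ry": 0, "rz": 0, "jaw": -1},
    {"tx": -17, "ty": -168, "tz": 0, "rx": 0, "ry": 0, "rz": 0, "jaw": -1},
    {"tx": -20, "ty": -196, "tz": 0, "rx": 0, "ry": 0, "rz": 0, "jaw": -1},
    {"tx": -23, "ty": -224, "tz": 0, "rx": 0, "ry": 0, "rz": 0, "jaw": -1},
    {"tx": -26, "ty": -252, "tz": 0, "rx": 0, "ry": 0, "rz": 0, "jaw": -1},
    {"tx": -29, "ty": -278, "tz": 0, "rx": 0, "ry": 0, "rz": 0, "jaw": -1},
    {"tx": -31, "ty": -296, "tz": 0, "rx": 0, "ry": 0, "rz": 0, "jaw": -1},
    {"tx": -31, "ty": -304, "tz": 0, "rx": 0, "ry": 0, "rz": 0, "jaw": -1},
    {"tx": -31, "ty": -304, "tz": 0, "rx": 0, "ry": 0, "rz": 0, "jaw": -1},
    {"tx": -31, "ty": -304, "tz": 0, "rx": 0, "ry": 0, "rz": 0, "jaw": -1}
  ]
}}

```text
clock: 19.75
tcp_pos: [0.4893, 0.0366, 0.1801]
ee_rot: [[0.99, -0.138, 0.034], [-0.138, -0.99, -0.006], [0.034, 0.002, -0.999]]
force: [-0.3, -0.7, -1.2]
opening: 0.0345
```

Run:
```python
from h import *
st=r.sense(); R=st["ee_rot"];t=st["tcp_pos"]
print(st["opening"],st["force"],st["clock"],t,R.round(3).tolist())
c=t+R@[.145,0,.0073]; print("clip pred",c)
out=[]
for n in("scene","top"):
  s=r.snapshot(n); print(n,"clip",proj(s,c),"end",proj(s,[.633,.017,.142]))
  for q in("clip_center","spindle_end","groove","bush_mid"):
    for e in r.place_of(n,q)[:1]: print(q,e)
  u,v=proj(s,c).round().astype(int); im=np.array(s["image"])[:,:,::-1][v-28:v+40,u-32:u+32]
  out.append(cv2.resize(im,(390,415),interpolation=2))
cv2.imwrite("pics/c8.png",np.hstack(out))
```

```text
0.03447547206486457 [-0.34292949 -0.66474792 -1.20772757] 19.75 [0.48930973 0.03655875 0.18011508] [[0.99, -0.138, 0.034], [-0.138, -0.99, -0.006], [0.034, 0.002, -0.999]]
clip pred [0.63308061 0.01648514 0.17781855]
scene clip [372.43465474 192.0301651 ] end [370.66519816 202.16982976]
clip_center {'uv': [374.8, 192.0], 'score': 0.43}
spindle_end {'uv': [374.4, 201.0], 'score': 0.69}
groove {'uv': [369.8, 210.5], 'score': 0.64}
bush_mid {'uv': [369.7, 217.0], 'score': 0.52}
top clip [307.97753406 159.26281311] end [307.9930773  161.72368421]
clip_center {'uv': [308.3, 158.0], 'score': 0.58}
spindle_end {'uv': [307.5, 162.3], 'score': 0.96}
groove {'uv': [307.7, 161.5], 'score': 0.59}
bush_mid {'uv': [306.1, 166.0], 'score': 0.47}
```

View pics/c8.png

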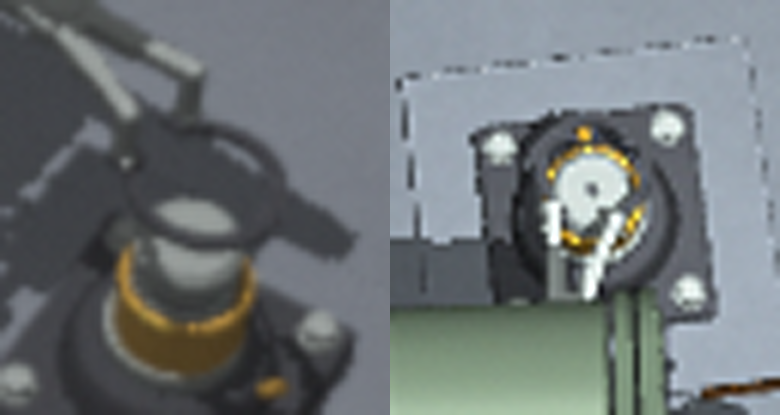

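Run:
```python
from h import *
s=r.snapshot("wrist"); save(s,"w9.png"); st=r.sense(); print(st["clock"])
a=cv2.imread("pics/w6.png",0); b=cv2.imread("pics/w9.png",0)
for y in range(20,240,30):
  for x in(285,328,370):
    t=a[y-18:y+18,x-22:x+22] if y>=18 else None
    if t is None or t.std()<15: continue
    w=b[max(0,y-34):y+34,x-38:x+38]; m=cv2.matchTemplate(w,t,cv2.TM_CCOEFF_NORMED); _,v,_,l=cv2.minMaxLoc(m)
    print(y,x,round(v,2),l[0]-16,l[1]-(y-18-max(0,y-34)))
# coarse grey dump of current wrist, pliers region
cv2.imwrite("pics/cmp.png",np.hstack([a[:260,180:470],b[:260,180:470]]))
```

```text
20.3
20 285 0.65 -6 -2
20 328 0.35 -12 0
20 370 0.75 -2 -2
50 285 0.67 -3 -7
50 328 0.56 -4 12
50 370 0.94 -4 12
80 285 0.59 -1 -16
80 328 0.57 -3 0
80 370 0.32 -5 16
110 370 0.64 8 16
140 370 0.62 8 8
170 285 0.41 16 16
170 328 0.27 -16 16
170 370 0.5 -11 -16
200 285 0.99 -1 0
200 328 0.68 0 0
200 370 0.85 -1 0
230 285 0.99 0 0
230 328 0.78 0 16
230 370 0.86 -3 -4
```

View pics/cmp.png

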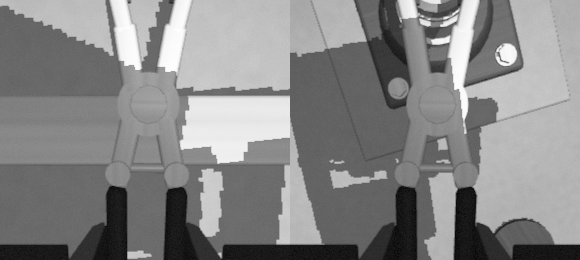

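```bash
cat > fit.py <<'E'
from h import *
from scipy.ndimage import map_coordinates
import itertools
def samp(s,g,P):
    T=np.array(s["T"]); c=(P-T[:3,3])@T[:3,:3]; u=s["fx"]*c[:,0]/c[:,2]+s["cx"]; v=s["fy"]*c[:,1]/c[:,2]+s["cy"]
    return map_coordinates(g,[v,u],order=1)
def run():
    st=r.sense(); R=st["ee_rot"];t=st["tcp_pos"]; c0=t+R@[.145,0,.0073]
    print("clock",st["clock"],"tcp",t.round(4),"F",st["force"].round(1),"open",round(st["opening"],4),"pred clip",c0.round(4))
    th=np.radians(np.arange(-130,131,3)); x=R[:,0].copy(); x[2]=0; x/=np.linalg.norm(x); y=np.cross([0,0,1],x)
    S={n:r.snapshot(n) for n in("scene","top")}
    G={n:cv2.cvtColor(np.array(S[n]["image"]),cv2.COLOR_RGB2GRAY).astype(float) for n in S}
    for tilt in(-.07,0,.07):
      d=np.cos(th)[:,None]*(x-np.array([0,0,tilt]))+np.sin(th)[:,None]*y
      res=[]
      s,g=S["scene"],G["scene"]
      for dx in np.arange(-8,8.1,1):
        for dz in np.arange(-10,8.1,1):
          c=c0+x*dx/1000+np.array([0,0,dz/1000])
          f=lambda rad:samp(s,g,c+d*rad)
          res.append((np.mean(f(.0258))-.5*np.mean(f(.0205))-.5*np.mean(f(.0315)),dx,dz))
      print("tilt",tilt,"scene (score,dx,dz; y=0):",[tuple(np.round(q,1)) for q in sorted(res)[:4]])
    th=np.radians(np.arange(0,360,5)); d=np.c_[np.cos(th),np.sin(th),0*th]
    for n in S:
      res=[]
      for dx,dy in itertools.product(np.arange(-6,6.1,.5),repeat=2):
        c=np.array([.633+dx/1000,.017+dy/1000,.142]); res.append((np.mean(samp(S[n],G[n],c+d*.0195-[0,0,.002]))-np.mean(samp(S[n],G[n],c+d*.0145)),dx,dy))
      print(n,"end fit",[tuple(np.round(q,1)) for q in sorted(res)[:3]])
E
python3 -c "
from fit import *
run()"
```

```text
clock 20.3 tcp [0.4895 0.0368 0.1801] F [-1.   0.  -1.6] open 0.0343 pred clip [0.6333 0.0167 0.1778]
tilt -0.07 scene (score,dx,dz; y=0): [(np.float64(-27.4), np.float64(5.0), np.float64(-3.0)), (np.float64(-27.3), np.float64(4.0), np.float64(-4.0)), (np.float64(-27.2), np.float64(6.0), np.float64(-3.0)), (np.float64(-27.2), np.float64(3.0), np.float64(-4.0))]
tilt 0 scene (score,dx,dz; y=0): [(np.float64(-28.6), np.float64(4.0), np.float64(-3.0)), (np.float64(-28.5), np.float64(5.0), np.float64(-3.0)), (np.float64(-28.4), np.float64(3.0), np.float64(-4.0)), (np.float64(-28.4), np.float64(4.0), np.float64(-4.0))]
tilt 0.07 scene (score,dx,dz; y=0): [(np.float64(-28.1), np.float64(4.0), np.float64(-3.0)), (np.float64(-28.0), np.float64(3.0), np.float64(-3.0)), (np.float64(-27.9), np.float64(3.0), np.float64(-4.0)), (np.float64(-27.9), np.float64(2.0), np.float64(-4.0))]
scene end fit [(np.float64(-35.4), np.float64(2.0), np.float64(1.5)), (np.float64(-35.4), np.float64(2.5), np.float64(1.5)), (np.float64(-35.3), np.float64(2.0), np.float64(1.0))]
top end fit [(np.float64(-75.2), np.float64(6.0), np.float64(-2.5)), (np.float64(-75.1), np.float64(6.0), np.float64(-2.0)), (np.float64(-74.4), np.float64(6.0), np.float64(-3.0))]
```

{"fn": "send_rows", "kwargs": {
  "moves": [
    {"tx": -0.2, "ty": 0, "tz": 6, "rx": 0, "ry": 0, "rz": 0, "jaw": -1},
    {"tx": -0.4, "ty": 0, "tz": 12, "rx": 0, "ry": 0, "rz": 0, "jaw": -1},
    {"tx": -0.6, "ty": 0, "tz": 17, "rx": 0, "ry": 0, "rz": 0, "jaw": -1},
    {"tx": -0.7, "ty": 0, "tz": 21, "rx": 0, "ry": 0, "rz": 0, "jaw": -1},
    {"tx": -0.8, "ty": 0, "tz": 24, "rx": 0, "ry": 0, "rz": 0, "jaw": -1},
    {"tx": -0.8, "ty": 0, "tz": 24, "rx": 0, "ry": 0, "rz": 0, "jaw": -1}
  ]
}}

```text
clock: 21.15
tcp_pos: [0.4894, 0.0368, 0.1559]
ee_rot: [[0.99, -0.138, 0.034], [-0.138, -0.99, -0.006], [0.034, 0.002, -0.999]]
force: [0.1, 0.4, -1.8]
opening: 0.0343
```

Run:
```python
from fit import *
run()
s=r.snapshot("scene"); g=cv2.cvtColor(np.array(s["image"]),cv2.COLOR_RGB2GRAY)
print(g[188:222,354:394:1]//10)
```

```text
clock 21.15 tcp [0.4894 0.0368 0.1559] F [ 0.1  0.4 -1.8] open 0.0343 pred clip [0.6332 0.0168 0.1535]
tilt -0.07 scene (score,dx,dz; y=0): [(np.float64(-18.8), np.float64(3.0), np.float64(-4.0)), (np.float64(-18.7), np.float64(3.0), np.float64(-5.0)), (np.float64(-18.7), np.float64(4.0), np.float64(-3.0)), (np.float64(-18.6), np.float64(4.0), np.float64(-4.0))]
tilt 0 scene (score,dx,dz; y=0): [(np.float64(-18.7), np.float64(3.0), np.float64(-3.0)), (np.float64(-18.7), np.float64(3.0), np.float64(-4.0)), (np.float64(-18.5), np.float64(3.0), np.float64(-5.0)), (np.float64(-18.5), np.float64(3.0), np.float64(-2.0))]
tilt 0.07 scene (score,dx,dz; y=0): [(np.float64(-18.9), np.float64(3.0), np.float64(-1.0)), (np.float64(-18.8), np.float64(3.0), np.float64(-2.0)), (np.float64(-18.6), np.float64(3.0), np.float64(-3.0)), (np.float64(-18.6), np.float64(4.0), np.float64(0.0))]
scene end fit [(np.float64(-63.8), np.float64(0.5), np.float64(0.5)), (np.float64(-63.5), np.float64(0.0), np.float64(0.5)), (np.float64(-63.2), np.float64(0.5), np.float64(1.0))]
top end fit [(np.float64(-74.2), np.float64(0.0), np.float64(-2.0)), (np.float64(-73.8), np.float64(0.0), np.float64(-2.5)), (np.float64(-73.6), np.float64(0.5), np.float64(-2.0))]
[[ 7  7  6 ... 12 12 12]
 [ 6  6  6 ... 12 12 12]
 [ 6  6  6 ... 12 12 12]
 ...
 [ 6  6  7 ...  9 11 10]
 [ 7  7  6 ... 11 10 10]
 [ 6  7  6 ...  9  9  8]]
```

{"fn": "send_rows", "kwargs": {
  "moves": [
    {"tx": -0.8, "ty": 0, "tz": 4, "rx": 0, "ry": 0, "rz": 0, "jaw": -1},
    {"tx": -1, "ty": 0, "tz": 7, "rx": 0, "ry": 0, "rz": 0, "jaw": -1},
    {"tx": -1.1, "ty": 0, "tz": 10, "rx": 0, "ry": 0, "rz": 0, "jaw": -1},
    {"tx": -1.1, "ty": 0, "tz": 12, "rx": 0, "ry": 0, "rz": 0, "jaw": -1},
    {"tx": -1.1, "ty": 0, "tz": 12, "rx": 0, "ry": 0, "rz": 0, "jaw": -1}
  ]
}}

```text
clock: 21.92
tcp_pos: [0.4889, 0.0369, 0.144]
ee_rot: [[0.99, -0.138, 0.034], [-0.138, -0.99, -0.006], [0.035, 0.001, -0.999]]
force: [-0.1, 0.6, -1.5]
opening: 0.0346
```

{"fn": "send_rows", "kwargs": {
  "moves": [
    {"tx": 0, "ty": 0, "tz": 2, "rx": 0, "ry": 0, "rz": 0, "jaw": -1},
    {"tx": -0.1, "ty": 0, "tz": 4, "rx": 0, "ry": 0, "rz": 0, "jaw": -1},
    {"tx": -0.1, "ty": 0, "tz": 5, "rx": 0, "ry": 0, "rz": 0, "jaw": -1},
    {"tx": -0.1, "ty": 0, "tz": 5, "rx": 0, "ry": 0, "rz": 0, "jaw": -1}
  ]
}}

```text
clock: 22.42
tcp_pos: [0.4889, 0.0369, 0.139]
ee_rot: [[0.99, -0.138, 0.034], [-0.138, -0.99, -0.006], [0.034, 0.002, -0.999]]
force: [0.5, 0.3, -1.3]
opening: 0.0342
```

Run:
```python
from fit import *
run()
s=r.snapshot("scene"); im=np.array(s["image"]); g=cv2.cvtColor(im,cv2.COLOR_RGB2GRAY)
print("\n".join(" ".join("%3d"%v for v in row) for row in g[186:224,354:394]))
```

```text
clock 22.425 tcp [0.4889 0.0369 0.139 ] F [ 0.5  0.3 -1.3] open 0.0342 pred clip [0.6327 0.0168 0.1367]
tilt -0.07 scene (score,dx,dz; y=0): [(np.float64(-19.0), np.float64(-4.0), np.float64(-3.0)), (np.float64(-19.0), np.float64(-3.0), np.float64(-2.0)), (np.float64(-18.9), np.float64(-4.0), np.float64(-2.0)), (np.float64(-18.6), np.float64(-3.0), np.float64(-1.0))]
tilt 0 scene (score,dx,dz; y=0): [(np.float64(-17.9), np.float64(-4.0), np.float64(-2.0)), (np.float64(-17.8), np.float64(-4.0), np.float64(-3.0)), (np.float64(-17.7), np.float64(-5.0), np.float64(-3.0)), (np.float64(-17.6), np.float64(-5.0), np.float64(-2.0))]
tilt 0.07 scene (score,dx,dz; y=0): [(np.float64(-16.6), np.float64(-5.0), np.float64(-2.0)), (np.float64(-16.5), np.float64(-5.0), np.float64(-1.0)), (np.float64(-16.4), np.float64(-6.0), np.float64(-2.0)), (np.float64(-16.4), np.float64(-5.0), np.float64(-3.0))]
scene end fit [(np.float64(-47.7), np.float64(0.0), np.float64(0.0)), (np.float64(-47.6), np.float64(-0.5), np.float64(0.0)), (np.float64(-47.5), np.float64(0.0), np.float64(-0.5))]
top end fit [(np.floa
[... 5542 characters left out ...]
  55  48  39  41  47  43  59  66  67  78 123 106 100 112 107
 68  69  67  83 112 111  86  72  70  62  63  62  63  63  62  64  63  64  64  63  63  62  60  59  59  59  45  38  40  43  38  46  61  67  69  97 112 114 108 108
 68  70  68  70  88 123 112  84  70  66  63  63  62  63  64  63  65  63  62  62  63  61  62  60  63  57  44  37  38  39  38  39  59  66  69  73  86  94  87  82
 69  70  68  66  71  94 114 107  84  71  65  63  63  64  63  63  65  64  62  63  62  61  62  64  65  51  42  38  38  46  37  35  47  62  65  67  70  72  72  66
 66  68  70  66  67  70  86 114 115  95  78  68  63  63  61  63  63  64  64  63  61  63  64  67  58  46  41  39  40  44  36  34  38  57  65  67  65  66  66  68
```

Run:
```python
from h import *
s=r.snapshot("scene"); st=r.sense(); R=st["ee_rot"];t=st["tcp_pos"]; c=t+R@[.145,0,.0073]
T=np.array(s["T"]); rt=T[:3,0].copy(); rt[2]=0; rt/=np.linalg.norm(rt); fw=np.cross([0,0,1],rt)
f=lambda p:(proj(s,p)-[354,186]).round(1)
print("clip c",c.round(4),f(c))
for rad in(.029,.0225): print(rad,"L",f(c-rt*rad),"R",f(c+rt*rad),"near",f(c-fw*rad),"far",f(c+fw*rad))
b=np.array([.633,.017,.12])
for rad in(.025,.0215,.02): print("bush",rad,"L",f(b-rt*rad),"R",f(b+rt*rad),"near",f(b-fw*rad),"far",f(b+fw*rad))
e=b+[0,0,.022]
for rad,z in((.017,0),(.02,-.004)): print("end",f(e),rad,"L",f(e-rt*rad+[0,0,z]),"R",f(e+rt*rad+[0,0,z]),"near",f(e-fw*rad+[0,0,z]),"far",f(e+fw*rad+[0,0,z]))
print("mm->px per x,y,z",[f(c+np.eye(3)[i]*.01)-f(c) for i in range(3)])
im=np.array(s["image"]).astype(int); d=im[:,:,0]-im[:,:,2]
print("\n".join(" ".join("%3d"%v for v in row) for row in d[198:222,356:388]))
```

```text
clip c [0.6328 0.0168 0.1368] [16.3 17.6]
0.029 L [ 3.1 17.6] R [29.5 17.5] near [17.4 28.3] far [15.2  7.3]
0.0225 L [ 6.1 17.6] R [26.5 17.6] near [17.2 25.9] far [15.4  9.6]
bush 0.025 L [ 4.4 22.2] R [26.7 22.1] near [16.5 31.3] far [14.6 13.3]
bush 0.0215 L [ 6.  22.2] R [25.2 22.1] near [16.4 30. ] far [14.8 14.5]
bush 0.02 L [ 6.6 22.2] R [24.5 22.1] near [16.3 29.4] far [14.8 15.1]
end [16.7 16.2] 0.017 L [ 8.9 16.2] R [24.4 16.1] near [17.3 22.4] far [16.  10.1]
end [16.7 16.2] 0.02 L [ 7.4 17.3] R [25.6 17.2] near [17.3 24.6] far [15.7 10.1]
mm->px per x,y,z [array([3.6, 2.4]), array([ 2.7, -2.7]), array([ 0.5, -2.8])]
 -6  -3  -3  -1  -3  -6  -6  -7  -4  -4  -3  -3  -4  -5  -4  -3  -5  -3  -3  -5  -4  -4  -6  -6  -6  -6  -7  -7  -7  -8  -8  -7
 -4  -1  -3  -2  -3  -4  -6  -4  -4  -4  -3  -4  -4  -4  -2  -4  -3  -3  -3  -3  -4  -3  -5  -7  -6  -6  -5  -7  -8  -6  -6  -8
 -3  -2  -2  -2  -3  -2  -4  -4  -3  -4  -3  -4  -4  -4  -4  -3  -4  -3  -3  -3  -3  -3  -5  -4  -5  -6  -6  -7  -7  -7  -8  -7
 -3  -3  -3  -2  -3  -2  -3  -2  -4  -3  -4  -3  -3  -2  -3  -3  -3  -3  -4  -2
[... 1908 characters left out ...]
  31  45  72  94  81  52  37  18   1  -3  -3  -5  -5  -5  -5
 -4  -1  15  36  50  50  47  44  43  49  54  61  57  52  56  94 106  98  76  78  78  65  47  40  14  -1  -3  -4  -3  -3  -4  -5
 -3  -3   8  29  47  50  49  43  42  43  45  49  49  50  53  73  81  77  60  56  51  45  41  36  11  -2  -5  -5  -3  -3  -5  -5
 -4  -3   0  21  42  50  50  45  42  43  44  43  45  43  46  48  49  48  45  43  45  42  39  28   9  -2  -3  -3  -4  -4  -6  -4
 -5  -3  -1  16  33  47  49  44  43  43  44  45  45  44  45  45  43  44  45  43  43  41  36  17   5  -2  -3  -3  -2  -5  -5  -5
 -5  -4  -1   4  16  34  45  47  44  43  43  44  44  45  43  47  43  43  45  43  44  37  24   8   1  -1  -4  -4  -4  -3  -6  -5
```

{"fn": "send_rows", "kwargs": {
  "moves": [
    {"tx": -1, "ty": 0, "tz": 0, "rx": 0, "ry": 0, "rz": 0, "jaw": -1},
    {"tx": -2, "ty": 0, "tz": 1, "rx": 0, "ry": 0, "rz": 0, "jaw": -1},
    {"tx": -2.1, "ty": 0, "tz": 3, "rx": 0, "ry": 0, "rz": 0, "jaw": -1},
    {"tx": -2.2, "ty": 0, "tz": 5, "rx": 0, "ry": 0, "rz": 0, "jaw": -1},
    {"tx": -2.2, "ty": 0, "tz": 7, "rx": 0, "ry": 0, "rz": 0, "jaw": -1},
    {"tx": -2.2, "ty": 0, "tz": 7, "rx": 0, "ry": 0, "rz": 0, "jaw": -1}
  ]
}}

```text
clock: 23.38
tcp_pos: [0.487, 0.0371, 0.1318]
ee_rot: [[0.99, -0.138, 0.034], [-0.138, -0.99, -0.006], [0.034, 0.002, -0.999]]
force: [0.9, -0.0, -1.6]
opening: 0.0348
```

```bash
cat > d.py <<'E'
from h import *
s=r.snapshot("scene"); st=r.sense(); R=st["ee_rot"];t=st["tcp_pos"]; c=t+R@[.145,0,.0073]
T=np.array(s["T"]); rt=T[:3,0].copy(); rt[2]=0; rt/=np.linalg.norm(rt); fw=np.cross([0,0,1],rt)
f=lambda p:(proj(s,p)-[354,186]).round(1)
print(st["clock"],t.round(4),st["force"].round(1),st["opening"].round(4),"clip c",c.round(4),f(c))
for rad in(.029,.0225): print(rad,"L",f(c-rt*rad),"R",f(c+rt*rad),"near",f(c-fw*rad),"far",f(c+fw*rad))
im=np.array(s["image"]).astype(int); d=im[:,:,0]-im[:,:,2]; g=im.mean(2).astype(int)
print("grey rows 196.. cols 354..");print("\n".join("%3d|"%(i-186)+" ".join("%3d"%v for v in g[i,354:388]) for i in range(196,218)))
print("gold");print("\n".join("%3d|"%(i-186)+" ".join("%3d"%v for v in d[i,354:388]) for i in range(204,222)))
E
python3 d.py
```

```text
Traceback (most recent call last):
  File "d.py", line 5, in <module>
    print(st["clock"],t.round(4),st["force"].round(1),st["opening"].round(4),"clip c",c.round(4),f(c))
                                                      ^^^^^^^^^^^^^^^^^^^
AttributeError: 'float' object has no attribute 'round'
```

```bash
sed -i 's/st\["opening"\].round(4)/st["opening"]/' d.py; python3 d.py
```

```text
23.475 [0.4871 0.0371 0.132 ] [ 0.2  1.3 -2.5] 0.03446726760201124 clip c [0.6309 0.0171 0.1298] [15.3 19. ]
0.029 L [ 2.3 19. ] R [28.4 18.9] near [16.5 29.6] far [14.3  8.8]
0.0225 L [ 5.2 19. ] R [25.5 19. ] near [16.2 27.2] far [14.5 11. ]
grey rows 196.. cols 354..
 10| 66  71  91 133 147 119  80  66  66  59  65  62  71  90 122 107 102  94  89  80  76  71  68  67  67  67  68  67  67  68  68  71  88 113
 11| 66  65  72  91  99  80  66  67  66  63  63  81 101 129 144 141 139 139 137 134 123  95  76  68  68  66  66  67  67  69  67  66  71  84
 12| 66  66  68  69  66  64  65  67  66  71  87 119 137 145 149 151 152 152 151 151 148 137 112  81  68  67  68  68  66  68  69  68  67  68
 13| 64  63  66  68  62  63  66  71  72  93 123 142 148 149 152 153 155 153 153 153 152 150 140 114  81  66  70  68  67  68  67  69  67  67
 14| 66  70  69  66  61  64  74  79  91 117 140 148 150 152 153 154 152 151 152 155 154 153 151 139 101  78  87  80  72  67  68  68  66  67
 15| 70  96  79  66  60  64  77  86 111 132 146 149 151 152 155 151 134 134 148 153 152 151 152 150 125  93  94 104 101  83  71  
[... 4075 characters left out ...]

 31| -5  -6  -4  -1  15  35  47  42  40  40  38  35  35  24  12   7   8   4   6   9  13  15  25  33  38  37  15   1  -5  -3  -3  -4  -4  -5
 32| -5  -4  -5  -2   8  27  47  45  43  41  40  43  44  41  36  33  34  31  33  34  36  37  45  40  41  36  10  -3  -3  -4  -5  -5  -3  -4
 33| -6  -5  -3  -2   0  20  42  49  44  42  42  43  43  44  42  43  43  43  44  44  45  43  43  41  38  29   7  -2  -2  -3  -4  -5  -5  -5
 34| -6  -5  -6  -4   0  17  35  48  46  45  43  42  45  45  45  44  44  46  45  45  43  43  43  41  36  18   2  -1  -3  -4  -3  -5  -5  -5
 35| -5  -5  -6  -3  -1   3  17  35  45  46  44  43  44  45  43  44  43  45  44  45  44  44  41  37  24   8  -1  -1  -1  -3  -5  -4  -4  -7
```

{"fn": "send_rows", "kwargs": {
  "moves": [
    {"tx": 0, "ty": 0, "tz": 1.5, "rx": 0, "ry": 0, "rz": 0, "jaw": -1},
    {"tx": -0.1, "ty": 0, "tz": 3, "rx": 0, "ry": 0, "rz": 0, "jaw": -1},
    {"tx": -0.1, "ty": 0, "tz": 3.5, "rx": 0, "ry": 0, "rz": 0, "jaw": -1},
    {"tx": -0.1, "ty": 0, "tz": 3.5, "rx": 0, "ry": 0, "rz": 0, "jaw": -1}
  ]
}}

```text
clock: 23.98
tcp_pos: [0.4871, 0.0371, 0.1285]
ee_rot: [[0.99, -0.138, 0.034], [-0.138, -0.99, -0.006], [0.035, 0.001, -0.999]]
force: [0.6, 0.5, -2.3]
opening: 0.0344
```

```bash
python3 d.py | grep -v -E "^ (1[0-7])\|"; python3 -c "
from h import *
f=[]
for i in range(6): r.snapshot('scene'); f.append(r.sense()['force'])
print(np.mean(f,0),np.std(f,0))"
```

```text
24.025 [0.4872 0.0371 0.1285] [-0.3  1.1 -2.4] 0.03463370920646884 clip c [0.631  0.0171 0.1263] [15.2 19.9]
0.029 L [ 2.2 20. ] R [28.2 19.9] near [16.3 30.6] far [14.1  9.8]
0.0225 L [ 5.1 20. ] R [25.3 19.9] near [16.  28.2] far [14.4 12. ]
grey rows 196.. cols 354..
 18| 47  51  61  93  83  64  55  77 114 128 145 152 156 155 154 151 144 141 142 150 151 155 154 153 142 109  79  82 111 122 123 123 121 112
 19| 42  38  47  71  66  51  58  71  99 122 138 151 154 153 153 154 153 151 152 152 154 156 153 149 128 103  78  74  97 117 122 124 124 122
 20| 39  39  39  48  62  64  67  72  92 116 129 142 150 153 153 154 154 151 152 154 156 154 151 137 113  91  73  69  81 113 122 124 124 125
 21| 39  39  38  40  61  71  75  78  80 100 119 131 136 145 150 153 152 153 151 154 154 150 137 119 103  81  60  64  74 111 123 124 123 125
 22| 38  39  39  40  60  71  82  76  71  78 101 120 127 131 136 143 144 145 148 146 140 127 117 105  89  66  48  62  72 105 121 124 123 123
 23| 41  40  38  39  55  72  84  91  78  71  79  92 109 119 124 128 128 127 127 127 120 111 105  91  70  54  45  62  72 103 121 1
[... 3028 characters left out ...]
 -3  -3  -3  -3  -1   1  10  25  32  13  -1  -3  -4  -4  -5  -4  -4
 32| -5  -4  -4  -2   8  28  46  43  40  40  40  34  32  22  11   5   6   6   6  10  11  20  27  34  38  35  11  -1  -2  -3  -5  -5  -3  -4
 33| -6  -6  -4  -3   1  20  42  42  40  41  41  42  42  40  37  36  36  34  34  36  38  37  42  41  40  31   7  -2  -3  -3  -3  -5  -5  -5
 34| -5  -6  -5  -2  -1  16  34  45  45  44  44  43  45  44  43  46  45  45  43  43  43  41  43  41  36  18   3  -2  -3  -4  -2  -6  -6  -5
 35| -7  -5  -5  -3  -1   4  17  33  46  42  42  43  43  44  46  45  44  46  44  45  44  43  43  37  23   8  -1  -4  -2  -4  -3  -4  -5  -4
[ 0.09686729 -0.14356712 -2.36967659] [0.58787424 0.81783773 0.12702585]
```

{"fn": "send_rows", "kwargs": {
  "moves": [
    {"tx": 0, "ty": 0, "tz": 1, "rx": 0, "ry": 0, "rz": 0, "jaw": -1},
    {"tx": 0, "ty": 0, "tz": 1.5, "rx": 0, "ry": 0, "rz": 0, "jaw": -1},
    {"tx": 0, "ty": 0, "tz": 1.5, "rx": 0, "ry": 0, "rz": 0, "jaw": -1},
    {"tx": 0, "ty": 0, "tz": 1.5, "rx": 0, "ry": 0, "rz": 0, "jaw": -1}
  ]
}}

```text
clock: 24.82
tcp_pos: [0.4872, 0.0371, 0.127]
ee_rot: [[0.99, -0.138, 0.034], [-0.138, -0.99, -0.006], [0.035, 0.001, -0.999]]
force: [0.2, 0.2, -2.0]
opening: 0.0347
```

```bash
cat > f.py <<'E'
from h import *
f=[]
for i in range(5): r.snapshot('scene'); f.append(r.sense()['force'])
st=r.sense();print(st["clock"],st["tcp_pos"].round(4),np.mean(f,0).round(2),np.std(f,0).round(2),st["opening"],st["torque"].round(3))
E
python3 f.py
```

```text
25.075 [0.4872 0.0371 0.1271] [ 0.07  0.03 -2.08] [0.36 0.34 0.55] 0.034427673237615565 [ 0.087  0.289 -0.019]
```

{"fn": "send_rows", "kwargs": {
  "moves": [
    {"tx": 0, "ty": 0, "tz": 0.5, "rx": 0, "ry": 0, "rz": 0, "jaw": -1},
    {"tx": 0, "ty": 0, "tz": 1, "rx": 0, "ry": 0, "rz": 0, "jaw": -1},
    {"tx": 0, "ty": 0, "tz": 1, "rx": 0, "ry": 0, "rz": 0, "jaw": -1}
  ]
}}

```text
clock: 25.45
tcp_pos: [0.4872, 0.0371, 0.126]
ee_rot: [[0.99, -0.138, 0.034], [-0.138, -0.99, -0.006], [0.035, 0.001, -0.999]]
force: [-0.1, 0.3, -2.4]
opening: 0.0342
```

```bash
python3 f.py
```

```text
25.7 [0.4873 0.0371 0.1261] [-0.29 -0.21 -2.19] [0.3  0.25 0.34] 0.034359665706343946 [ 0.038  0.226 -0.038]
```

{"fn": "send_rows", "kwargs": {
  "moves": [
    {"tx": 0, "ty": 0, "tz": 0.5, "rx": 0, "ry": 0, "rz": 0, "jaw": -1},
    {"tx": 0, "ty": 0, "tz": 1, "rx": 0, "ry": 0, "rz": 0, "jaw": -1},
    {"tx": 0, "ty": 0, "tz": 1, "rx": 0, "ry": 0, "rz": 0, "jaw": -1}
  ]
}}

```text
clock: 26.08
tcp_pos: [0.4873, 0.0371, 0.125]
ee_rot: [[0.99, -0.138, 0.034], [-0.138, -0.99, -0.006], [0.035, 0.001, -0.999]]
force: [0.6, -0.1, -1.9]
opening: 0.0344
```

```bash
python3 f.py
```

```text
26.325 [0.4873 0.0371 0.1251] [ 0.28 -0.55 -2.2 ] [0.67 0.26 0.77] 0.0341552962901756 [ 0.103  0.198 -0.031]
```

```bash
python3 d.py | grep -E "clip c|^ (2[0-9]|3[0-9])\|"
```

```text
26.375 [0.4873 0.0371 0.1251] [-0.7  0.4 -1.9] 0.03484835528689258 clip c [0.6311 0.0171 0.1229] [15.  20.9]
 20| 41  39  51  80  68  54  69  74  92 116 130 143 150 152 153 153 155 152 152 154 155 154 151 137 113  92  76  72  97 117 123 125 124 124
 21| 40  40  40  51  59  71 107  94  82  99 120 130 138 146 150 153 153 151 153 154 154 151 138 118 102  76  65  69  81 113 123 124 124 124
 22| 40  40  39  41  61  74 104  88  73  77 100 120 126 132 136 143 144 145 147 147 140 126 117 107  89  62  58  66  77 113 123 123 123 124
 23| 40  41  37  40  62  70  91  95  77  72  78  94 109 120 123 127 128 126 127 126 119 112 104  91  71  54  49  61  75 106 121 123 124 124
 24| 49  47  41  40  53  69  85  89  77  69  69  73  81  92 104 109 115 115 116 112  99  92  79  69  59  50  46  61  72  99 117 121 124 125
 25| 55  60  61  53  57  67  73  76  88  75  68  67  68  70  75  79  83  82  82  79  72  68  62  62  58  51  58  66  69  79  91 106 118 122
 26| 61  66  68  75  70  61  65  68  73  73  70  66  63  64  63  62  63  62  63  61  59  60  64  67  56  50  63  69  60  65  72  81  90 106
 27| 65  67
[... 2228 characters left out ...]

 31| -5  -4  -3  -2  15  35  40  36  33  23   8   0  -3  -4  -5  -5  -4  -6  -6  -5  -5  -4  -4  -1  10  25  14   1  -3  -2  -4  -4  -4  -5
 32| -4  -4  -4  -1   7  27  42  43  41  38  32  23  10   2  -3  -2  -2  -2  -2  -2   0   8  12  24  31  31  11   0  -3  -4  -4  -5  -5  -5
 33| -5  -4  -3  -2   0  21  41  42  41  41  42  40  35  33  24  21  21  20  20  22  28  34  36  39  38  29   9  -1  -2  -3  -3  -5  -6  -4
 34| -6  -6  -4  -3   0  16  34  42  42  43  44  42  42  43  42  42  39  39  41  41  39  42  42  40  37  18   3  -4  -2  -4  -3  -5  -4  -6
 35| -5  -6  -5  -3  -2   3  18  33  39  43  43  43  44  44  44  45  44  47  44  44  44  44  44  37  23   7  -1  -2  -4  -4  -5  -4  -5  -5
```

{"fn": "send_rows", "kwargs": {
  "moves": [
    {"tx": 0, "ty": 0, "tz": -1.5, "rx": 0, "ry": 0, "rz": 0, "jaw": -1},
    {"tx": 0.1, "ty": 0, "tz": -3, "rx": 0, "ry": 0, "rz": 0, "jaw": -1},
    {"tx": 0.1, "ty": 0, "tz": -4.2, "rx": 0, "ry": 0, "rz": 0, "jaw": -1},
    {"tx": 0.1, "ty": 0, "tz": -4.2, "rx": 0, "ry": 0, "rz": 0, "jaw": -1},
    {"tx": 0.1, "ty": 0, "tz": -4.2, "rx": 0, "ry": 0, "rz": 0, "jaw": -1},
    {"tx": 0.1, "ty": 0, "tz": -4.2, "rx": 0, "ry": 0, "rz": 0, "jaw": -1}
  ]
}}

```text
clock: 27.12
tcp_pos: [0.4872, 0.0372, 0.1293]
ee_rot: [[0.99, -0.138, 0.034], [-0.138, -0.99, -0.006], [0.035, 0.001, -0.999]]
force: [0.9, 0.7, -1.5]
opening: 0.0344
```

```bash
python3 d.py | grep -E "clip c|^ (1[0-9]|2[0-9]|3[0-9])\|"
python3 - <<'E'
from h import *
s=r.snapshot("top"); im=np.array(s["image"]).astype(int); g=im.mean(2).astype(int); d=im[:,:,0]-im[:,:,2]
f=lambda p:(proj(s,p)-[292,148]).round(1)
print("top end",f([.633,.017,.142]),"clip",f([.633,.017,.124]),"bush",f([.633,.017,.12]),"mm", 508/1.46/1000)
print("\n".join(" ".join("%3d"%v for v in row) for row in g[148:176,292:324]))
E
```

```text
27.175 [0.4872 0.0371 0.1292] [-0.6 -0.7 -1.5] 0.03469523456044479 clip c [0.631  0.0171 0.127 ] [15.2 19.8]
 10| 65  80 126 149 155 143  96  69  64  66  66  66  71  76  88 103 102  94  89  79  77  71  67  67  68  67  67  67  68  69  67  72  88 113
 11| 66  71  90 121 143 117  79  65  65  61  66  82 101 124 134 140 140 140 138 134 121  96  76  70  68  67  67  67  68  68  68  67  70  85
 12| 66  67  70  84  95  76  64  66  65  68  85 118 136 146 149 151 152 151 152 150 147 138 112  81  68  67  68  67  67  67  67  67  68  68
 13| 65  66  65  65  62  62  66  69  73  93 122 142 149 151 152 153 155 154 153 153 154 151 141 115  82  67  69  68  68  68  68  67  66  67
 14| 65  65  66  66  61  63  72  78  92 117 141 149 151 153 152 154 152 152 153 154 153 153 149 141 101  77  89  80  72  69  68  68  68  67
 15| 67  72  70  65  60  63  77  85 111 133 146 150 151 152 153 151 134 134 147 153 152 151 152 151 125  98 109 111 102  83  73  68  67  66
 16| 70  99  80  66  61  63  76  91 116 134 146 150 151 154 154 141 107  98 121 145 152 152 154 153 138 103 101 116 119 113 101  82  73  67
 17| 59  75
[... 7569 characters left out ...]
 178  79  85 230 240 125 155 192  86 101 101  78  57  57 107
 70 100  96  96  67  37  59  99  42  76 238 243  63  76  64  83  70  73  51 118 236 248 117 189  86  98 100  95  65  56  68 106
 66 101 100 101  97  38  51  81  45  86 240 242  70 149 116  98  72  56  91 235 236 132 107  89 102 103 103  82  62  57  91 106
 62  96  95  98 100  65  40  53  37  85 237 244  72 117 201 231 121 119 143 239 246  79  81 100 101  99  88  63  55  71 108 103
 63  91  51 100  93  35  25  28  31  85 241 234  86  95  79  48  65  83 185 237 184  75  99 102  99  88  69  54  58  93 102 100
 57  46  49  49  50  53  38  25  23  41 117 119  91  94  43  47  49 116 241 246  82  96 100  98  85  67  59  55  83 106 102 100
```

Run:
```python
from h import *
s=r.snapshot("top"); im=np.array(s["image"]).astype(int); d=im[:,:,0]-im[:,:,2]
print("\n".join("%2d|"%i+" ".join("%3d"%v for v in row) for i,row in enumerate(d[148:176,292:324])))
w=r.snapshot("wrist"); st=r.sense(); R=st["ee_rot"];t=st["tcp_pos"]
print("wrist end",proj(w,[.633,.017,.142]),"nose",proj(w,t+R@[.12,0,.003]))
```

```text
0|-23 -21 -21 -23 -23 -22 -23 -24 -23 -24 -23 -23 -23 -25 -23 -25 -25 -24 -24 -22 -22 -24 -24 -23 -15 -15 -13 -10 -12 -11  -8  -8
 1|-24 -24 -23 -24 -24 -23 -24 -26 -24 -23 -23 -23 -25 -24 -27 -24 -20 -20 -12 -13  -7  -8  -7  -9  -8  -8 -10 -12  -9 -11 -12 -12
 2|-23 -24 -23 -25 -23 -23 -23 -23 -18 -20 -14 -14 -10 -12  11  90   8 -13  -9 -11  -8 -12 -12 -12  -9  -8 -12 -11 -10  -7  -9 -10
 3|-17 -19 -13 -15  -8 -12  -7  -6  -8  -9 -10 -12 -13 -15  55 166  65 -17 -10 -10 -12 -12 -12 -10  -8  -9  -9  -8  -9  -6  -6 -10
 4|-11  -9  -9  -8  -9 -12 -10 -10 -10 -11 -12 -11 -14 -13  39 175 108 -19 -14 -10 -11 -10 -12 -11  -9 -11 -11 -11  -9 -10  -8  -8
 5| -7  -9 -10 -10  -7  -8 -10 -12  -9 -13 -11 -12 -12 -13  22 158 114 -19 -12  -9 -10 -10 -11 -10  -9 -10 -10  -9  -9  -5  -9  -7
 6| -9  -7  -7 -11  -7 -12 -11 -12 -13  -9  -7  -9  -5 -11 -14 -17 -18 -13 -11  -9  -8  -7  -8 -10 -11 -10 -12 -12 -12 -11 -11 -11
 7|-10 -10  -9 -10  -9  -8  -9 -10 -10 -10  -4 -10 -12 -10 -10 -13 -11 -12  -9 -13  -9 -10 -10  -6  -7 -11 -10 -11 -10 -10 -11 -10
 8| -5  -8  -8  -6  -9 -12 -11 -12  -5  -3  -7 -10  -
[... 1937 characters left out ...]
3  -7 -11  -6  -4  -6  -7  -8  36  70  98  84  88  48  -3  -9  -9  -7  -8  -9 -14 -12 -11  -8  -5  -7 -11
24| -5 -11 -12 -11 -15  -4  -5  -9  -4  -7  -6  -5  -7   3  38  34  55  36  16  -7  -7  -6  -6  -7 -13 -11  -9  -9  -7  -6  -9 -11
25| -8 -12 -11 -10  -9  -7  -3  -6  -4  -5  -7  -6  -6  -9 -14 -15  -8  -8  -9  -7  -7  -7  -8 -11 -11 -12  -8  -8  -7  -8 -11  -9
26| -8 -12  -6 -13 -10  -4  -1  -4  -5  -5  -6  -9  -8 -12  -9  -5  -5  -6 -10  -6  -8 -10 -11 -10 -10 -10  -9  -5  -7 -11 -12 -11
27| -7  -6  -5  -6  -7  -7  -4  -3  -5  -4  -5  -5  -6 -12  -6  -7  -6  -7  -5  -5  -7 -10 -10 -10 -10  -7  -5  -6  -8  -9 -11 -11
wrist end [328.40748201 -95.36627117] nose [328.38729038  -7.00793038]
```

{"fn": "send_rows", "kwargs": {
  "moves": [
    {"tx": -0.2, "ty": -0.5, "tz": 0, "rx": 0, "ry": 0, "rz": 0, "jaw": -1},
    {"tx": -0.3, "ty": -0.9, "tz": 0, "rx": 0, "ry": 0, "rz": 0, "jaw": -1},
    {"tx": -0.3, "ty": -0.9, "tz": 0, "rx": 0, "ry": 0, "rz": 0, "jaw": -1},
    {"tx": -0.3, "ty": -0.9, "tz": 0, "rx": 0, "ry": 0, "rz": 0, "jaw": -1},
    {"tx": -0.3, "ty": -0.9, "tz": 0, "rx": 0, "ry": 0, "rz": 0, "jaw": -1}
  ]
}}

```text
clock: 27.95
tcp_pos: [0.4871, 0.0381, 0.1293]
ee_rot: [[0.99, -0.138, 0.034], [-0.138, -0.99, -0.006], [0.035, 0.001, -0.999]]
force: [-0.2, -0.6, -1.5]
opening: 0.0343
```

```bash
python3 f.py
python3 - <<'E'
from h import *
s=r.snapshot("top"); im=np.array(s["image"]).astype(int); d=im[:,:,0]-im[:,:,2]
print("\n".join("%2d|"%i+" ".join("%3d"%v for v in row) for i,row in enumerate(d[148:173,299:320])))
s=r.snapshot("scene"); im=np.array(s["image"]).astype(int); d=im[:,:,0]-im[:,:,2]
print("scene");print("\n".join("%2d|"%(i+18)+" ".join("%3d"%v for v in row) for i,row in enumerate(d[204:221,356:384])))
for q in("bush_short","bush_long","bowl","jar"): print(q,[(np.round(e["uv"]),round(e["score"],2)) for e in r.place_of("scene",q)[:1]])
E
```

```text
28.2 [0.4871 0.038  0.1292] [-0.   -0.15 -2.18] [0.4  0.58 0.67] 0.034506479320638474 [ 0.09   0.243 -0.016]
 0|-23 -23 -25 -23 -24 -23 -25 -25 -24 -26 -24 -24 -22 -24 -23 -25 -24 -17 -17 -11  -9
 1|-25 -23 -24 -23 -24 -24 -25 -26 -24 -21 -20 -14 -13  -8  -9  -7  -9 -10  -8 -12 -10
 2|-23 -18 -20 -12 -15 -11 -11  10  90   9 -13 -10  -9  -9 -12 -11 -10 -10  -9 -13 -11
 3| -5  -9  -8 -10 -11 -13 -14  55 168  64 -16 -10 -11 -11 -12 -12 -12 -10 -10  -8  -9
 4|-10 -10 -10 -12 -10 -13 -14  37 174 109 -19 -13 -12 -12 -11 -12 -12  -9 -10 -11 -11
 5|-11 -10 -12 -12 -12 -10 -13  23 157 113 -18 -10  -8  -9  -9 -10  -9 -10 -10 -11 -11
 6|-11 -12  -8  -8  -8  -7 -10 -16 -17 -15 -13 -11  -9  -7  -6  -9 -10 -11 -11 -12 -11
 7| -9  -9 -10  -6 -11 -11 -12  -9 -10 -10 -10 -11 -10 -10 -11  -8  -6  -7 -11 -10 -12
 8|-14  -4  -5  -9 -13 -10 -11  -5  -8  -9  -9  -8  -8  -9  -8  -8  -8  -6  -5  -9 -11
 9|-10  -2  -7 -10  -8  -8  -7  -9  -7 -10  -9  -7  -9  -8  -5  -9 -10 -10  -9  -5  -9
10| -3  -7 -11  -5  24  -8  -9  -7  -6  -8  -8  -7  -6  -7  -7  -7 -10 -12  -8  -9  -7
11| -4  -8  -9  33  10 -10  -7  -9
[... 2593 characters left out ...]
 37  36  29  16   3  -3  -4  -4  -5  -5  -6  -5  -4  -4  -5  -4   0   7  20  14   2  -3  -3
31| -4  -1  14  35  44  41  41  40  36  31  22   9   3  -2  -2  -3  -3  -2   0   4  11  23  33  34  14   0  -3  -1
32| -4  -1   8  27  45  48  44  40  39  40  38  34  32  23  20  20  20  23  27  34  35  38  40  37  11  -2  -2  -2
33| -4  -2   1  20  42  49  43  41  44  42  43  42  42  42  40  40  41  40  43  42  42  42  39  29   7  -1  -3  -2
34| -6  -3   0  16  34  46  47  43  43  44  44  43  45  45  44  45  44  44  45  43  43  43  36  18   3  -4  -5  -3
bush_short [(array([390., 154.]), 0.53)]
bush_long [(array([368., 143.]), 0.49)]
bowl [(array([316., 175.]), 0.58)]
jar [(array([432., 200.]), 0.8)]
```

```bash
python3 -c "
from plant import r
print(r.sign_off())"
```

```text
the job is handed in; nothing more can be done
None
```

I slipped the 30 mm bush onto the spindle, pushed it down onto the bearing and let go. I then squeezed the pliers, carried the spread circlip over and lowered it to the groove. I handed in at about 28.5 s, still holding the pliers squeezed at 28 N.

**Bush:** When I let go, the gripper height put its lower end at 90 mm, the height of the seat. There was a clear push back of 5–8 N before I opened the jaws.

**Pliers:** The jaws read 34.4 mm across the handles, below the 36 mm given for the stop, so the pliers are squeezed to their stop and slightly past it.

**Circlip position:** In the top camera the bush's rim shows through the bore on both sides of the spindle. That puts the circlip off centre by less than 1 mm sideways. Front to back is less certain, to about 1–2 mm. At the end the sideways forces were about 0 N within noise.

**Circlip height:** I estimate its middle at 124 mm, give or take about 1 mm.
- I lowered it until its edge stopped moving in the picture, which I took as touching the bush. I then raised it so its lowest point is about 2.3 mm clear.
- The force reading never showed that touch, so it did not confirm it.
- The carried circlip sat 2–4 mm lower and about 2.5 mm further forward than worked out from the given sizes. I corrected for both.
- I tilted the pliers nose-up by 0.034 rad to offset the hang of the circlip's back. How level it ended up I could only judge roughly.

**Other things:** I did not touch the other two bushes or the pottery things. The last picture detections put the two bushes, the bowl and the jar roughly where they were. I did not check the rib, brush and beaker again.

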